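# Cap the coolant tank and lock both cam arms

## Task

Close the small coolant tank: push the dust cap all the way onto the tank's sloping grooved neck with both of its cam arms still open, then swing the two cam arms down as far as they go, one after the other. Leave the cap locked on the neck and let go, and leave the other things on the table where they are.

Things in the scene. Friction and masses are not known exactly. Their poses are not given: they have to be found in the camera images.
- tank: small grey painted coolant tank, 150 x 170 mm and 70 mm high, with a tilted box-shaped filler turret on top (turret up to about 140 mm high) and a short grooved metal neck on the turret's sloping face; fixed to the table. Origin at the centre of its underside, z up; the neck leans to its -x (towards the robot).
- neck_end (a point): centre of the free end of the tank's neck (camlock adaptor), about 175 mm above the table. z is the neck's axis, outwards and up, leaning 35 degrees from vertical; y is level. The neck is a round stub, 40 mm across, standing 85 mm out of the sloping face (72 mm flange at its foot), end edge bevelled, with a groove 24 mm in diameter from 13.5 to 31 mm below the end.
- cap_grip (a point): point to grasp on the loose steel dust cap (about 0.4 kg): in its grip tab, on its axis, 60 mm above its mouth. Tab 14 mm thick (x), 28 mm long (y), from 42 to 76 mm above the mouth. Round body 57 mm across, 42 mm high, bore 44 mm. z along the axis, away from the mouth; cam arms at +y (left) and -y (right). Starts standing on its mouth on the table.
- cap_seat (a point): centre of the cap's inside end face, 36 mm above its mouth, on its axis; axes as cap_grip. With the cap fully on, this point meets neck_end and the two z axes agree. Any turn of the cap about the neck will do; it has 2 mm of side play on it.
- cam_left (a joint): hinge of the cap's left (+y) cam arm. 0 = fully down and locked: the arm points towards the mouth, 25 degrees outwards from the cap's axis; grows to 1.65 rad as it swings out and up; starts 1.25 to 1.55, about level. The pivot runs along the cap's x, 30 mm left of the axis and 17 mm below cap_seat. Stays where left; needs about 3 N on the ring. Its lobe hooks into the neck's groove.
- cam_right (a joint): hinge of the cap's right (-y) cam arm. 0 = fully down and locked: the arm points towards the mouth, 25 degrees outwards from the cap's axis; grows to 1.65 rad as it swings out and up; starts 1.25 to 1.55, about level. The pivot runs along the cap's x, 30 mm right of the axis and 17 mm below cap_seat. Stays where left; needs about 3 N on the ring. Its lobe hooks into the neck's groove.
- cam_left_ring (a point): centre of the 22 mm pull ring (6 mm thick) at the end of the cap's left (+y) arm, 47 mm from the pivot; moves with the arm. The arm itself is a straight steel bar 10 mm wide and 6 mm thick.
- cam_right_ring (a point): centre of the 22 mm pull ring (6 mm thick) at the end of the cap's right (-y) arm, 47 mm from the pivot; moves with the arm. The arm itself is a straight steel bar 10 mm wide and 6 mm thick.
- stud_tin: bystander: open tin of studs, 64 mm across, 46 mm high. Origin under its centre.
- white_bottle: bystander: white plastic bottle, 48 mm across, 118 mm high. Origin under its centre.
- pliers_red: bystander: lying pliers with red handles, 189 mm long (its y), 15 mm high. Origin under its centre.
- marker_red: bystander: lying red marker pen, 135 mm long (its y), 15 mm thick. Origin under its centre.
- letter_el: bystander: L-shaped channel letter of bent sheet strip, 151 x 111 mm, 40 mm high. Origin under its centre.
Things that resemble listed ones, but are neither listed nor needed, are in the scene too. What is shaped like the part that bears cap_grip but green is not meant.

How it is judged:
By the outcome, as a careful person would: the job done as asked, in the order asked, and still so for the second after the job is handed in, with the robot touching nothing.
It also fails if it takes over 61 s, if anything falls off the work surface, if the arm or the gripper's body presses on something with over 40 N, if the wrist force passes 120 N, or if a joint passes its speed limit or range.

## Robot

A 7-joint arm with a two-finger parallel gripper is mounted at the origin on a cart in front of the work surface, level with it; the furniture and walls round the work are solid. World frame = base frame: x ahead of the robot, y to its left, z up, the work surface at z = 0. Lengths are in m, angles in rad, forces in N, time in s.
With the tool pointing down it reaches from about 0.35 to 0.9 m from the base axis. Payload 8.1 kg.
Tool frame: the origin (TCP) lies on the centre line of the jaws, within the pads' length; the fingertips stand 19 mm ahead of it and the grasp point (between the pads) is the TCP (arm.tip_reach is the distance from the TCP to the fingertips, in m); z points along the fingers, y is the line along which they close (so a half turn about z gives the same grasp; the last joint's range is limited). The gripper opens to 92 mm and grips with 3 to 60 N. Pads are 19 mm wide; open, the fingers measure 130 mm over their backs; the gripper's body (75 mm by 190 mm) begins 47 mm behind the grasp point.
Start: joints at [-1.32, 0.434, 0.025, 1.573, -0.012, 1.134, -0.075], TCP at [0.217, 0.586, 0.246] pointing down, gripper open.
Joint ranges: [-2.62, 2.62], [-0.44, 2.09], [-1.27, 1.32], [0.08, 2.57], [-1.32, 4.46], [0.12, 2], [-2.74, 2.74]. Speed limits (rad/s): [2.22, 2.22, 3.01, 3.01, 3.14, 3.14, 3.14].

## Interface

Orientations are given as a rotation vector (axis times angle).
In Python, from cell import arm gives the robot as it stands.
- The arm moves only by the tool arm_command, never from a script. Its argument "targets" is a list that holds one entry, the list of rows, each a list of 6 numbers: the shift along the tool's x, y, z in m, then the turn, a rotation vector about the tool's x, y, z in rad. A call has 1 to 10 rows; each row shifts and turns the commanded pose from where the row before left it, along the tool's axes as they then stand; what a row does not reach is not made up. A row lasts 1/8 s, in which the tool goes at most 62.5 mm and 10.7 degrees, less where a joint would pass 70% of its speed; a pose out of reach is approached as far as the arm can. A call with a gripper value outside its range is refused whole. "jaw" is the finger opening in m, from 0 to 0.0918, set as the call begins (left out, the last holds). The fingers move at their own pace and stop on an object; "newtons" is the grip in N (left out, the last holds). Time passes only in rows, so rows that do not move let the fingers close. It gives the time, the measured TCP pose, the force, the opening and the grip force at its end, in the units of the state.
- arm.observe(): the state, without advancing time (a new reading comes with each control period).
- arm.get_image(name): name is "scene" or "top" or "wrist"; returns a dict with "pixels" (400x640x3 uint8, red, green, blue), "z_map" (400x640 float32, m along the optical axis (not along the pixel's ray), 0 where there is no reading), "fx", "fy", "cx", "cy" (pixels), "dist" ([k1, k2, p1, p2, k3] as OpenCV has them; the pictures are not rectified), "xyz" and "rotation" of the camera in the world; the wrist camera has in their place "T_tool_cam" (4x4, takes a point from camera to tool coordinates, whose origin is the TCP and whose axes are the flange's). Camera axes: x right, y down, z forward; pixel columns grow to the right and rows downward; lengths in m; the calibration is good to about 2 mm. A picture is of the moment at which its call begins: read the wrist's pose just before it.
- arm.sign_off(): hands the job in; it is judged then, once.
The state is a dict: "clock": time; "joints": joint angles; "dq": joint speeds; "joint_efforts": joint torques, N m; "position": TCP position; "ee_rot": TCP orientation; "force": force on the tool from outside, world axes, zero at the start; "ft_torque": the same for the moment, N m; "width": opening from 0.0 (shut) to 1.0 (fully open); "gripper_force": force on a finger pad.
Only numpy, scipy, OpenCV 4.12 (cv2) and the standard library are available. Lean on these libraries where they do the work, as an engineer would, in place of code of your own. Each camera call takes 0.05 s, during which the arm holds its last target. There are 200 camera calls.

## Working session

There is one attempt and no reset: what is moved stays moved. The work goes in short steps, Python scripts to look and compute and a tool call to move; the robot and the scene stay as the last step left them, time stands still between calls to the robot, and variables do not carry over. Pictures are saved under pics/ and viewed, at most 11 in all, crops included, and the job is handed in when it is done.

Besides the shell and the picture viewer there is one more tool, called after "Request:" as name(argument=value, ...), one argument or row to a line, values as JSON. arm_command: Moves the arm, as the interface text tells. Its arguments: {"type":"object","properties":{"targets":{"type":"array","items":{"type":"array","items":{"type":"array","items":{"type":"number"}}}},"jaw":{"type":"number"},"newtons":{"type":"number"}},"required":["targets"]}

```bash
mkdir -p pics; ls; cat > h.py <<'E'
import numpy as np,cv2
from scipy.spatial.transform import Rotation as R
from cell import arm
def cam(n):
    s=arm.observe(); d=arm.get_image(n)
    if n=="wrist":
        T=np.eye(4);T[:3,:3]=R.from_rotvec(s["ee_rot"]).as_matrix();T[:3,3]=s["position"];T=T@np.array(d["T_tool_cam"])
    else:
        T=np.eye(4);r=np.array(d["rotation"],float)
        T[:3,:3]=r if r.shape==(3,3) else R.from_rotvec(r).as_matrix();T[:3,3]=d["xyz"]
    K=np.array([[d["fx"],0,d["cx"]],[0,d["fy"],d["cy"]],[0,0,1]]);z=d["z_map"]
    h,w=z.shape;u,v=np.meshgrid(np.arange(w),np.arange(h))
    p=cv2.undistortPoints(np.stack([u,v],-1).reshape(-1,1,2).astype(np.float64),K,np.array(d["dist"],float)).reshape(h,w,2)
    P=np.dstack([p*z[...,None],z])@T[:3,:3].T+T[:3,3]
    P[z==0]=np.nan
    return d["pixels"],P,T
E
python3 - <<'E'
from h import *
s=arm.observe();print(s["position"],s["ee_rot"],s["width"],s["force"],s["clock"])
for n in("scene","top"):
    p,P,T=cam(n);print(n,T.round(3).tolist());np.savez(n,p=p,P=P)
    cv2.imwrite(f"pics/{n}.png",p[...,::-1])
E
```

```text
pics
[0.21640653 0.58581414 0.24494144] [-5.52850687e-01 -3.09242003e+00  2.50251931e-03] 1.0011316164972799 [-0.37347545  0.25234863 -0.72399726] 0.0
scene [[0.71, -0.507, 0.489, -0.077], [-0.704, -0.491, 0.513, -0.672], [-0.02, -0.708, -0.706, 1.039], [0.0, 0.0, 0.0, 1.0]]
top [[-0.0, -0.98, 0.197, 0.356], [-1.0, -0.002, -0.011, -0.015], [0.011, -0.197, -0.98, 1.233], [0.0, 0.0, 0.0, 1.0]]
```

View pics/scene.png

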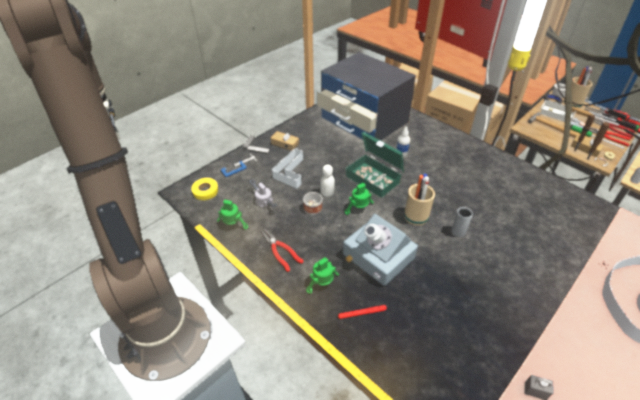

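View pics/top.png

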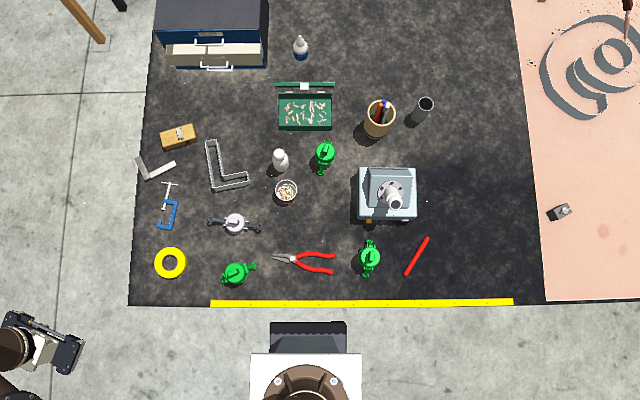

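Scene and top pictures: the steel cap stands at top-(235,223), arms at (212,220) and (258,228). The tank neck is at top-(393,200), and the green caps are decoys. Next I measure the cap and the neck.

```bash
python3 - <<'E'
from h import *
D=np.load("top.npz");p,P=D["p"],D["P"]
def box(u0,u1,v0,v1):return P[v0:v1,u0:u1].reshape(-1,3)
c=box(200,272,205,245);c=c[np.isfinite(c[:,0])]
m=c[c[:,2]>.012];print("cap n",len(m),m.min(0),m.max(0))
for lo,hi in((.03,.05),(.05,.07),(.07,.09)):
    q=m[(m[:,2]>lo)&(m[:,2]<hi)];print(lo,len(q),q.mean(0) if len(q) else 0,q.min(0) if len(q) else 0,q.max(0) if len(q) else 0)
q=m[m[:,2]>.066];x=q[:,:2]-q[:,:2].mean(0);w,V=np.linalg.eigh(x.T@x);print("tab",q.mean(0),V[:,1],np.ptp(x@V,axis=0))
x=m[:,:2]-m[:,:2].mean(0);w,V=np.linalg.eigh(x.T@x);e=V[:,1];print("arms",e,np.ptp(x@V,axis=0),m[:,:2].mean(0))
t=(x@e);
for r in(m[t<-.05],m[t>.05]):print("ring",r.mean(0),len(r))
t=box(355,425,165,222);t=t[np.isfinite(t[:,0])]
q=t[(t[:,2]>.05)&(t[:,2]<.08)];print("tank",q.min(0),q.max(0))
x=q[:,:2].astype(np.float32);print(cv2.minAreaRect(x))
q=t[t[:,2]>.165];print("neck hi",len(q),q.mean(0),q.min(0),q.max(0))
S=np.load("scene.npz")["P"][195:285,335:420].reshape(-1,3);S=S[np.isfinite(S[:,0])]
q=S[S[:,2]>.150];print("scene neck",len(q),q.mean(0),q.min(0),q.max(0))
img=p[150:270,190:430];cv2.imwrite("pics/crop.png",cv2.resize(img[...,::-1],None,fx=3.3,fy=3.3,interpolation=cv2.INTER_CUBIC))
E
```

```text
cap n 487 [0.49962023 0.12478012 0.01340086] [0.55568422 0.28821202 0.0797937 ]
0.03 323 [0.52678702 0.20487437 0.03820988] [0.49962023 0.12478012 0.03006343] [0.55568422 0.28821202 0.04860306]
0.05 15 [0.5233421  0.20033027 0.06145043] [0.51920609 0.19272045 0.05097462] [0.52993845 0.21798276 0.069654  ]
0.07 45 [0.52764516 0.2072046  0.07361213] [0.52022436 0.19420641 0.0701511 ] [0.53545353 0.22161899 0.0797937 ]
tab [0.52742173 0.20666728 0.07309776] [0.15755819 0.9875097 ] [0.01397438 0.02782637]
arms [0.15846304 0.98736491] [0.05653795 0.16558684] [0.52637439 0.20405543]
ring [0.51718683 0.13789736 0.03573804] 45
ring [0.53794988 0.27209447 0.03491396] 55
tank [ 0.5381913  -0.3271338   0.05014766] [ 0.69028284 -0.15361595  0.07998901]
((0.615322470664978, -0.24056407809257507), (0.17223025858402252, 0.15169082581996918), 88.96602630615234)
neck hi 169 [ 0.56134156 -0.23767052  0.17487714] [ 0.54513104 -0.25822654  0.16525994] [ 0.57900353 -0.21994779  0.18635505]
scene neck 182 [ 0.55981545 -0.23920221  0.17179658] [ 0.54232567 -0.2560364   0.15073935] [ 0.59255238 -0.21521889  0.18662989]
```

View pics/crop.png

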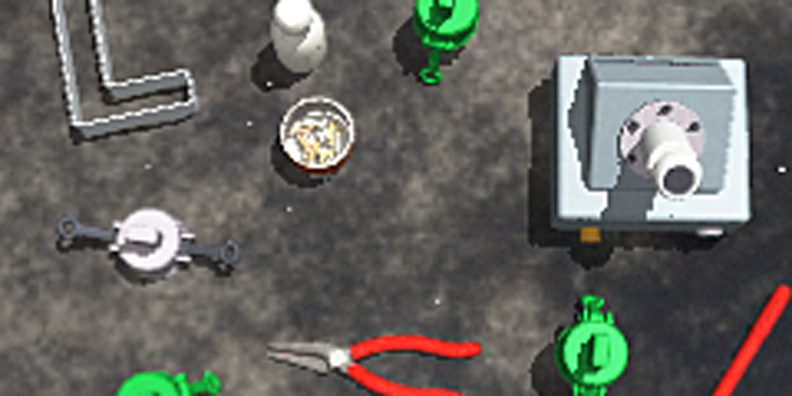

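Crop: tab long axis and both arms are in line, with rings at crop-(68,228) and (230,252). The neck end disc is at crop-(678,180). I'll fit the neck as a cylinder and plan the hover over the cap.

```bash
cat >> h.py <<'E'
from scipy.linalg import logm,expm
from scipy.optimize import least_squares
def pose(p,x,y):
    T=np.eye(4);x,y=np.array(x,float),np.array(y,float);x/=np.linalg.norm(x);y-=x*(x@y);y/=np.linalg.norm(y)
    T[:3,:3]=np.c_[x,y,np.cross(x,y)];T[:3,3]=p;return T
def cur():
    s=arm.observe();T=np.eye(4);T[:3,:3]=R.from_rotvec(s["ee_rot"]).as_matrix();T[:3,3]=s["position"];return T
def rows(T0,T1,n):
    d=np.linalg.inv(T0)@T1;D=expm(np.real(logm(d))/n)
    r=np.r_[D[:3,3],R.from_matrix(D[:3,:3]).as_rotvec()]
    path=[];T=T0
    for i in range(n):T=T@D;path.append(T[:3,3].round(3).tolist())
    return r.round(4),path
def fitneck(S,psi):
    c0=np.array([.562,-.239,.175])
    def nn(a):return np.array([-np.sin(.611)*np.cos(a),-np.sin(.611)*np.sin(a),np.cos(.611)])
    n=nn(psi);c=c0
    for k in range(4):
        d=S-c;ax=d@n;r=np.linalg.norm(d-ax[:,None]*n,axis=1)
        tol=.012 if k==0 else .004
        Q=S[(ax>-.011)&(ax<.005)&(r<.023)&((r>.014))]
        def res(c):
            d=Q-c;ax=d@n;r=np.linalg.norm(d-ax[:,None]*n,axis=1)
            return np.minimum(abs(r-.02),abs(ax))
        o=least_squares(res,c,loss="soft_l1",f_scale=.001);c=o.x
    return c,len(Q),np.sqrt(np.mean(res(c)**2))
E
python3 - <<'E'
from h import *
for n,b in(("top",(355,425,165,222)),("scene",(335,420,195,285))):
    P=np.load(n+".npz")["P"][b[2]:b[3],b[0]:b[1]].reshape(-1,3);P=P[np.isfinite(P[:,0])]
    print(n,fitneck(P,-.018))
cx=np.array([.9872,-.158,0]);T1=pose([.527,.206,.22],[.158,.9872,0],cx)
print(T1.round(3));print(rows(cur(),T1,14))
E
```

```text
top (array([ 0.55600623, -0.23934755,  0.17285548]), 92, np.float64(0.0015446921658428178))
scene (array([ 0.56375744, -0.23686575,  0.17784251]), 64, np.float64(0.0018541030029271355))
[[ 0.158  0.987  0.     0.527]
 [ 0.987 -0.158  0.     0.206]
 [ 0.     0.    -1.     0.22 ]
 [ 0.     0.     0.     1.   ]]
(array([-0.0377,  0.0041,  0.0018, -0.0001,  0.0001,  0.0983]), [[0.253, 0.577, 0.243], [0.289, 0.564, 0.241], [0.323, 0.547, 0.24], [0.356, 0.528, 0.238], [0.386, 0.505, 0.236], [0.414, 0.48, 0.234], [0.44, 0.452, 0.232], [0.462, 0.421, 0.231], [0.482, 0.388, 0.229], [0.498, 0.354, 0.227], [0.511, 0.318, 0.225], [0.52, 0.281, 0.224], [0.525, 0.244, 0.222], [0.527, 0.206, 0.22]])
```

Request:
arm_command(
  targets=[
    [[-0.0377, 0.0041, 0.0018, 0, 0, 0.0983], [-0.0377, 0.0041, 0.0018, 0, 0, 0.0983], [-0.0377, 0.0041, 0.0018, 0, 0, 0.0983], [-0.0377, 0.0041, 0.0018, 0, 0, 0.0983], [-0.0377, 0.0041, 0.0018, 0, 0, 0.0983], [-0.0377, 0.0041, 0.0018, 0, 0, 0.0983], [-0.0377, 0.0041, 0.0018, 0, 0, 0.0983]],
  ],
  jaw=0.07,
)

```text
clock: 0.98
position: [0.4406, 0.4513, 0.2326]
ee_rot: [-1.568, -2.722, 0.001]
force: [0.4, 0.2, 0.7]
width: 0.76
gripper_force: 0.0
```

Request:
arm_command(
  targets=[
    [[-0.0377, 0.0041, 0.0018, 0, 0, 0.0983], [-0.0377, 0.0041, 0.0018, 0, 0, 0.0983], [-0.0377, 0.0041, 0.0018, 0, 0, 0.0983], [-0.0377, 0.0041, 0.0018, 0, 0, 0.0983], [-0.0377, 0.0041, 0.0018, 0, 0, 0.0983], [-0.0377, 0.0041, 0.0018, 0, 0, 0.0983], [-0.0377, 0.0041, 0.0018, 0, 0, 0.0983], [0, 0, 0, 0, 0, 0], [0, 0, 0, 0, 0, 0]],
  ],
)

```text
clock: 2.1
position: [0.527, 0.2069, 0.2206]
ee_rot: [-2.392, -2.036, -0.001]
force: [-0.1, 0.0, 0.2]
width: 0.764
gripper_force: 0.0
```

```bash
python3 - <<'E'
from h import *
T=cur();print(T.round(4),arm.observe()["joints"].round(2),arm.observe()["clock"])
p,P,Tc=cam("wrist");np.savez("w1",p=p,P=P);cv2.imwrite("pics/w1.png",p[...,::-1]);print(Tc.round(3))
q=P.reshape(-1,3);q=q[np.isfinite(q[:,0])];q=q[np.linalg.norm(q[:,:2]-[.527,.206],axis=1)<.1]
t=q[(q[:,2]>.066)&(q[:,2]<.09)&(np.linalg.norm(q[:,:2]-[.527,.206],axis=1)<.03)]
print("tab",len(t),t.mean(0),t.min(0),t.max(0),cv2.minAreaRect(t[:,:2].astype(np.float32)))
b=q[(q[:,2]>.038)&(q[:,2]<.046)&(np.linalg.norm(q[:,:2]-[.527,.206],axis=1)<.035)]
print("body",len(b),cv2.minEnclosingCircle(b[:,:2].astype(np.float32)),np.median(b[:,2]))
E
```

```text
[[ 1.596e-01  9.872e-01 -1.000e-04  5.270e-01]
 [ 9.872e-01 -1.596e-01  7.000e-04  2.069e-01]
 [ 7.000e-04 -2.000e-04 -1.000e+00  2.206e-01]
 [ 0.000e+00  0.000e+00  0.000e+00  1.000e+00]] [-0.8   0.38  0.45  1.78 -0.19  1.03 -0.44] 2.1
[[ 0.987 -0.153 -0.046  0.539]
 [-0.159 -0.946 -0.283  0.283]
 [-0.     0.287 -0.958  0.359]
 [ 0.     0.     0.     1.   ]]
tab 453 [0.52697554 0.2093833  0.07501474] [0.5185789  0.19423153 0.06613901] [0.53502717 0.22207933 0.07783012] ((0.5267559289932251, 0.20838208496570587), (0.026956360787153244, 0.01293877698481083), 80.91387939453125)
body 1846 ((0.526918351650238, 0.20770850777626038), 0.028583118692040443) 0.04169329249945705
```

View pics/w1.png

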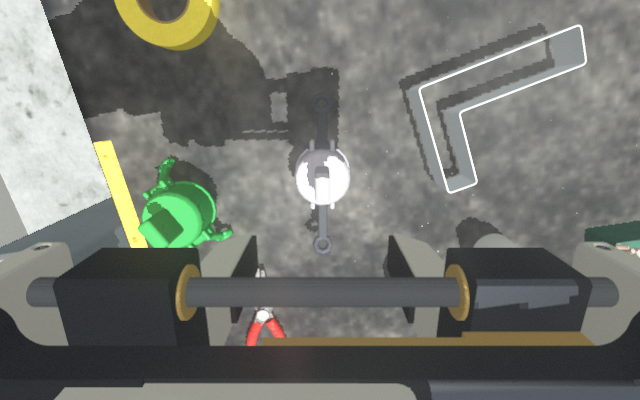

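Wrist view: the cap's tab is at (322,178), in line with the jaws, and its centre is about (0.527, 0.2077), 77 mm high as expected. Descending to tip height 46 mm, just above the cap body, then gripping.

Request:
arm_command(
  targets=[
    [[0.001, 0, 0.04, 0, 0, 0], [0, 0, 0.04, 0, 0, 0], [0, 0, 0.04, 0, 0, 0], [0, 0, 0.025, 0, 0, 0], [0, 0, 0.0105, 0, 0, 0], [0, 0, 0, 0, 0, 0], [0, 0, 0, 0, 0, 0]],
  ],
)

```text
clock: 3.02
position: [0.528, 0.2086, 0.0661]
ee_rot: [2.391, 2.038, 0.003]
force: [0.7, -0.5, -0.5]
width: 0.761
gripper_force: 0.0
```

Request:
arm_command(
  targets=[
    [[0, 0, 0, 0, 0, 0], [0, 0, 0, 0, 0, 0], [0, 0, 0, 0, 0, 0], [0, 0, 0, 0, 0, 0], [0, 0, 0, 0, 0, 0]],
  ],
  jaw=0,
  newtons=50,
)

```text
clock: 3.65
position: [0.5273, 0.2081, 0.065]
ee_rot: [-2.391, -2.038, 0.0]
force: [0.4, -0.4, -0.7]
width: 0.269
gripper_force: 0.0
```

Request:
arm_command(
  targets=[
    [[0, 0, 0, 0, 0, 0], [0, 0, 0, 0, 0, 0], [0, 0, 0, 0, 0, 0], [0, 0, 0, 0, 0, 0]],
  ],
)

```text
clock: 4.15
position: [0.5272, 0.208, 0.0649]
ee_rot: [-2.391, -2.038, 0.0]
force: [-0.3, -0.3, -0.2]
width: 0.147
gripper_force: 50.0
```

Request:
arm_command(
  targets=[
    [[0, 0, -0.02, 0, 0, 0], [0, 0, -0.045, 0, 0, 0], [0, 0, -0.045, 0, 0, 0], [0, 0, -0.045, 0, 0, 0], [0, 0, -0.04, 0, 0, 0], [0, 0, 0, 0, 0, 0], [0, 0, 0, 0, 0, 0]],
  ],
)

```text
clock: 5.03
position: [0.5266, 0.2079, 0.2589]
ee_rot: [-2.391, -2.037, 0.003]
force: [0.5, -0.3, -4.2]
width: 0.153
gripper_force: 50.0
```

```bash
python3 - <<'E'
from h import *
s=arm.observe();T=cur();print(T.round(4),s["width"],s["gripper_force"],s["force"],s["clock"])
n=np.array([-.5735,.0103,.819]);n/=np.linalg.norm(n)
yl=np.array([.018,.9998,0])
c=np.array([.561,-.238,.175])
T1=pose(c+n*(.028+.10),yl,np.cross(-n,yl));print(T1.round(3))
T2=T1
r,p=rows(T,T2,14);print(r,p)
E
```

```text
[[ 1.585e-01  9.874e-01 -1.600e-03  5.266e-01]
 [ 9.874e-01 -1.585e-01 -6.000e-04  2.079e-01]
 [-8.000e-04 -1.500e-03 -1.000e+00  2.589e-01]
 [ 0.000e+00  0.000e+00  0.000e+00  1.000e+00]] 0.15263072568532657 49.99449133872986 [ 0.51362931 -0.31525013 -4.23873345] 5.025
[[ 0.018  0.819  0.574  0.488]
 [ 1.    -0.015 -0.01  -0.237]
 [ 0.     0.574 -0.819  0.28 ]
 [ 0.     0.     0.     1.   ]]
[-0.0319  0.0007 -0.0016 -0.0437  0.0031 -0.0098] [[0.522, 0.176, 0.261], [0.518, 0.145, 0.262], [0.514, 0.113, 0.264], [0.51, 0.081, 0.265], [0.507, 0.05, 0.267], [0.504, 0.018, 0.268], [0.501, -0.014, 0.269], [0.498, -0.046, 0.271], [0.496, -0.077, 0.272], [0.494, -0.109, 0.274], [0.492, -0.141, 0.275], [0.49, -0.173, 0.277], [0.489, -0.205, 0.278], [0.488, -0.237, 0.28]]
```

Request:
arm_command(
  targets=[
    [[-0.0319, 0.0007, -0.0016, -0.0437, 0.0031, -0.0098], [-0.0319, 0.0007, -0.0016, -0.0437, 0.0031, -0.0098], [-0.0319, 0.0007, -0.0016, -0.0437, 0.0031, -0.0098], [-0.0319, 0.0007, -0.0016, -0.0437, 0.0031, -0.0098], [-0.0319, 0.0007, -0.0016, -0.0437, 0.0031, -0.0098], [-0.0319, 0.0007, -0.0016, -0.0437, 0.0031, -0.0098], [-0.0319, 0.0007, -0.0016, -0.0437, 0.0031, -0.0098]],
  ],
)

```text
clock: 5.9
position: [0.5003, -0.0149, 0.2684]
ee_rot: [2.146, 1.962, 0.311]
force: [-0.1, -1.0, -3.6]
width: 0.149
gripper_force: 50.0
```

Request:
arm_command(
  targets=[
    [[-0.0319, 0.0007, -0.0016, -0.0437, 0.0031, -0.0098], [-0.0319, 0.0007, -0.0016, -0.0437, 0.0031, -0.0098], [-0.0319, 0.0007, -0.0016, -0.0437, 0.0031, -0.0098], [-0.0319, 0.0007, -0.0016, -0.0437, 0.0031, -0.0098], [-0.0319, 0.0007, -0.0016, -0.0437, 0.0031, -0.0098], [-0.0319, 0.0007, -0.0016, -0.0437, 0.0031, -0.0098], [-0.0319, 0.0007, -0.0016, -0.0437, 0.0031, -0.0098], [0, 0, 0, 0, 0, 0], [0, 0, 0, 0, 0, 0]],
  ],
)

```text
clock: 7.02
position: [0.4879, -0.2279, 0.2779]
ee_rot: [1.899, 1.862, 0.577]
force: [0.5, 0.5, -3.6]
width: 0.151
gripper_force: 50.0
```

```bash
python3 - <<'E'
from h import *
s=arm.observe();T=cur();print(T.round(4),s["joints"].round(2),s["force"],s["clock"])
out=[]
for n in("wrist","top","scene"):
    p,P,Tc=cam(n);np.savez("b_"+n,p=p,P=P)
    if n!="top":out.append(p[...,::-1])
    q=P.reshape(-1,3);q=q[np.isfinite(q[:,0])];q=q[np.linalg.norm(q-[.561,-.238,.165],axis=1)<.04]
    print(n,len(q));
    if len(q)>30:print(q.mean(0),fitneck(q,-.018))
cv2.imwrite("pics/b.png",np.vstack([out[0][:, 0:640],out[1][180:300,300:460].repeat(4,0).repeat(4,1)])[:, :][::1] if 0 else out[0])
E
```

```text
[[ 0.0183  0.827   0.562   0.4879]
 [ 0.9998 -0.0176 -0.0066 -0.2279]
 [ 0.0044  0.562  -0.8271  0.2779]
 [ 0.      0.      0.      1.    ]] [-0.67 -0.04  1.22  2.24 -0.6   0.47  1.02] [ 0.54137142  0.48533951 -3.61850114] 7.025
wrist 9
top 121
[ 0.5789722  -0.2319848   0.16222948] (array([ 0.55626034, -0.23992396,  0.17344726]), 41, np.float64(0.0010924463297681914))
scene 115
[ 0.55939492 -0.24280777  0.16247142] (array([ 0.55686412, -0.23335321,  0.17431649]), 52, np.float64(0.0014592010505977838))
```

View pics/b.png

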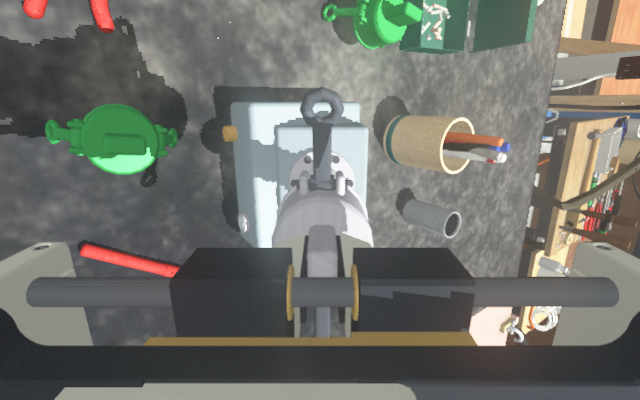

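```bash
python3 - <<'E'
from h import *
n=np.array([-.5735,.0103,.819]);n/=np.linalg.norm(n)
A={}
for k,b in(("top",(355,425,165,222)),("scene",(335,420,195,285))):
    P=np.load(k+".npz")["P"][b[2]:b[3],b[0]:b[1]].reshape(-1,3);A[k]=P[np.isfinite(P[:,0])]
A["both"]=np.vstack([A["top"],A["scene"]])
for k,S in A.items():
    c=np.array([.559,-.239,.1745])
    for it in range(6):
        d=S-c;ax=d@n;r=np.linalg.norm(d-ax[:,None]*n,axis=1)
        side=(r>.016)&(r<.025)&(((ax>-.012)&(ax<-.003))|((ax>-.08)&(ax<-.033)));end=(r<.017)&(ax>-.006)&(ax<.006)
        Qs,Qe=S[side],S[end]
        def res(c):
            d=Qs-c;a=d@n;r=np.linalg.norm(d-a[:,None]*n,axis=1)
            return np.r_[r-.02,(Qe-c)@n]
        c=least_squares(res,c,loss="soft_l1",f_scale=.001).x
    e=(Qe-c)@n
    print(k,c.round(4),side.sum(),end.sum(),np.abs(res(c)).mean(),"end",np.percentile(e,[10,50,90]).round(4))
# end-face normal by SVD and flange plane check
S=A["both"];d=S-c;ax=d@n;r=np.linalg.norm(d-ax[:,None]*n,axis=1)
f=S[(r>.024)&(r<.034)&(ax<-.075)&(ax>-.092)];print("flange",len(f),np.median((f-c)@n));
u,s,v=np.linalg.svd(f-f.mean(0));print(v[2]*np.sign(v[2][2]))
t=A["top"];g=t[(t[:,2]>.1)&(t[:,2]<.135)]
s=arm.observe();print(s["clock"],s["force"],s["position"])
E
```

```text
top [ 0.5567 -0.2393  0.1738] 182 121 0.001327786210363845 end [-0.0021 -0.0001  0.002 ]
scene [ 0.5563 -0.2347  0.1749] 156 108 0.0013712770269254922 end [-0.0025 -0.0001  0.0029]
both [ 0.5562 -0.2369  0.174 ] 337 233 0.0017808963938370722 end [-0.0029  0.0001  0.0028]
flange 293 -0.07930458592997239
[-0.57411672  0.02354283  0.81843493]
7.175 [ 0.41506611  0.30507998 -3.48967225] [ 0.48856888 -0.22795831  0.27876004]
```

Request:
arm_command(
  targets=[
    [[-0.01, 0, 0, 0, 0, 0], [0, 0, 0, 0, 0, 0], [0, 0, 0, 0, 0, 0]],
  ],
)

```text
clock: 7.55
position: [0.4883, -0.2387, 0.2789]
ee_rot: [1.898, 1.861, 0.579]
force: [0.5, 0.6, -2.9]
width: 0.146
gripper_force: 50.0
```

```bash
python3 -c "
from h import *
s=arm.observe();print(cur().round(4),s['joints'].round(3))"
```

```text
[[ 0.0186  0.8256  0.5639  0.4883]
 [ 0.9998 -0.0175 -0.0073 -0.2387]
 [ 0.0039  0.564  -0.8258  0.2789]
 [ 0.      0.      0.      1.    ]] [-0.662 -0.006  1.266  2.227 -0.694  0.505  1.132]
```

```bash
cat >> h.py <<'E'
N=np.array([-.5733,.017,.819]);N/=np.linalg.norm(N)
YL=np.array([.0297,.9996,0]);C=np.array([.5565,-.2375,.1742])
E
python3 - <<'E'
from h import *
T1=pose(C+N*(.029+.046),YL,np.cross(-N,YL))
print(rows(cur(),T1,5))
E
```

```text
(array([ 0.0006, -0.0008,  0.01  , -0.0024, -0.0019,  0.0014]), [[0.493, -0.238, 0.27], [0.498, -0.238, 0.262], [0.503, -0.237, 0.253], [0.508, -0.237, 0.244], [0.513, -0.236, 0.236]])
```

Request:
arm_command(
  targets=[
    [[0.0006, -0.0008, 0.01, -0.0024, -0.0019, 0.0014], [0.0006, -0.0008, 0.01, -0.0024, -0.0019, 0.0014], [0.0006, -0.0008, 0.01, -0.0024, -0.0019, 0.0014], [0.0006, -0.0008, 0.01, -0.0024, -0.0019, 0.0014], [0.0006, -0.0008, 0.01, -0.0024, -0.0019, 0.0014], [0, 0, 0, 0, 0, 0], [0, 0, 0, 0, 0, 0]],
  ],
)

```text
clock: 8.43
position: [0.5135, -0.2366, 0.236]
ee_rot: [1.896, 1.841, 0.581]
force: [-0.3, 0.1, -2.6]
width: 0.15
gripper_force: 50.0
```

```bash
python3 - <<'E'
from h import *
T=cur();print(T.round(4),arm.observe()["joints"].round(3),arm.observe()["force"])
print("axis err",(T[:3,3]-C)-N*((T[:3,3]-C)@N),(T[:3,3]-C)@N)
z=-T[:3,2];m=T[:3,3]-z*.065
ims=[]
for k in("top","scene"):
    p,P,Tc=cam(k);S=P.reshape(-1,3);S=S[np.isfinite(S[:,0])];S=S[np.linalg.norm(S-m,axis=1)<.09]
    x,y=T[:3,0],T[:3,1]
    o=np.zeros(2)
    for i in range(6):
        d=S-m;a=d@z;q=np.c_[d@x,d@y];r=np.linalg.norm(q-o,axis=1)
        s=(a>.003)&(a<.04)&(r>.024)&(r<.033)&(abs(q[:,0]-o[0])<.022)
        o=least_squares(lambda o:np.linalg.norm(q[s]-o,axis=1)-.0285,o,loss="soft_l1",f_scale=.001).x
    e=(a>.039)&(a<.046)&(r<.026)&(r>.018)
    print(k,"cap axis offset in tool x,y",o,s.sum(),"top face h",np.median(a[e]) if e.any() else 0,e.sum())
    ok=~np.isnan(P[...,0]);D=np.linalg.norm(np.nan_to_num(P)-m,axis=2)<.1
    v,u=np.where(D&ok);b=p[max(v.min()-5,0):v.max()+5,max(u.min()-5,0):u.max()+5,::-1]
    ims.append(cv2.resize(b,(390,390),interpolation=cv2.INTER_CUBIC))
cv2.imwrite("pics/c.png",np.hstack(ims))
E
```

```text
[[ 0.0298  0.8183  0.574   0.5135]
 [ 0.9996 -0.0244 -0.0172 -0.2366]
 [-0.      0.5743 -0.8187  0.236 ]
 [ 0.      0.      0.      1.    ]] [-0.434  0.212  1.119  2.261 -1.188  0.563  1.573] [-0.32163307  0.14389542 -2.62263781]
axis err [ 0.00016065 -0.0004079   0.00012092] 0.07531151198470068
top cap axis offset in tool x,y [-0.01679028  0.01855248] 11 top face h 0.04167324916956638 7
scene cap axis offset in tool x,y [0.00276882 0.00090283] 53 top face h 0.042350582112109084 54
```

View pics/c.png

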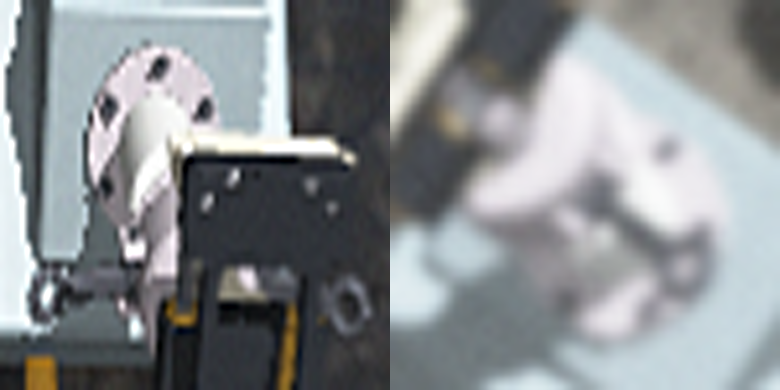

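Picture: the cap is just above the neck end and coaxial with it; the scene camera's bias is the same for both. The open arms show at left-(45,290) and (345,300). Pushing on in small steps.

Request:
arm_command(
  targets=[
    [[0, 0, 0.004, 0, 0, 0], [0, 0, 0.004, 0, 0, 0], [0, 0, 0.004, 0, 0, 0], [0, 0, 0.004, 0, 0, 0], [0, 0, 0.004, 0, 0, 0], [0, 0, 0, 0, 0, 0]],
  ],
)

```text
clock: 9.28
position: [0.525, -0.2371, 0.2191]
ee_rot: [1.897, 1.84, 0.581]
force: [0.3, 0.2, -3.6]
width: 0.151
gripper_force: 50.0
```

```bash
cat > st.py <<'E'
from h import *
s=arm.observe();T=cur();d=T[:3,3]-C
print("axial",round(d@N,4),"lat xy tool",(d@YL).round(4),(d@np.cross(-N,YL)).round(4),"F tool",(T[:3,:3].T@s["force"]).round(1),"tq",np.round(s["ft_torque"],2),"q",s["joints"].round(2),"zerr",(T[:3,2]+N).round(4),s["gripper_force"],s["clock"])
E
python3 st.py
```

```text
axial 0.0548 lat xy tool -0.0006 0.0 F tool [ 0.2 -1.9  3.1] tq [-0.04  1.21  0.01] q [-0.34  0.26  1.01  2.26 -1.29  0.56  1.65] zerr [ 0.0004 -0.0003  0.0003] 49.99313235282898 9.275
```

Request:
arm_command(
  targets=[
    [[0, 0, 0.004, 0, 0, 0], [0, 0, 0.004, 0, 0, 0], [0, 0, 0.004, 0, 0, 0], [0, 0, 0.004, 0, 0, 0], [0, 0, 0.004, 0, 0, 0], [0, 0, 0.002, 0, 0, 0], [0, 0, 0, 0, 0, 0]],
  ],
)

```text
clock: 10.15
position: [0.5376, -0.2378, 0.2015]
ee_rot: [1.897, 1.84, 0.581]
force: [-0.4, -0.5, -3.1]
width: 0.155
gripper_force: 50.0
```

```bash
python3 st.py
```

```text
axial 0.0332 lat xy tool -0.0008 0.0001 F tool [-0.5 -2.1  2.3] tq [-0.09  1.23 -0.03] q [-0.06  0.25  0.65  2.24 -1.31  0.45  1.66] zerr [ 0.0009 -0.0005  0.0006] 49.99308407306671 10.15
```

Request:
arm_command(
  targets=[
    [[0, 0, 0.0015, 0, 0, 0], [0, 0, 0.0015, 0, 0, 0], [0, 0, 0.0015, 0, 0, 0], [0, 0, 0, 0, 0, 0]],
  ],
)

```text
clock: 10.65
position: [0.5397, -0.2375, 0.1987]
ee_rot: [1.896, 1.839, 0.584]
force: [-16.3, 4.7, 16.7]
width: 0.149
gripper_force: 50.0
```

```bash
python3 st.py
```

```text
axial 0.0297 lat xy tool -0.0005 0.0003 F tool [  4.2  -3.8 -23.1] tq [0.87 1.69 0.64] q [ 0.01  0.25  0.55  2.24 -1.31  0.42  1.65] zerr [0.0022 0.0007 0.0015] 50.00883936882019 10.65
```

Request:
arm_command(
  targets=[
    [[0, 0, 0.0008, 0, 0, 0], [0, 0, 0, 0, 0, 0], [0, 0, 0, 0, 0, 0]],
  ],
)

```text
clock: 11.02
position: [0.5397, -0.2375, 0.1986]
ee_rot: [1.897, 1.838, 0.585]
force: [-27.1, 7.1, 29.1]
width: 0.149
gripper_force: 50.0
```

```bash
python3 st.py
```

```text
axial 0.0296 lat xy tool -0.0005 0.0002 F tool [  6.3  -5.5 -39.5] tq [1.24 2.12 0.99] q [ 0.03  0.25  0.54  2.24 -1.31  0.42  1.65] zerr [0.0029 0.001  0.002 ] 50.026960372924805 11.025
```

Request:
arm_command(
  targets=[
    [[0, 0, -0.002, 0, 0, 0], [0, 0, 0, 0, 0, 0], [0, 0, 0, 0, 0, 0], [0, 0, 0, 0, 0, 0], [0, 0, 0, 0, 0, 0], [0, 0, 0, 0, 0, 0]],
  ],
  jaw=0.06,
)

```text
clock: 11.78
position: [0.5397, -0.2375, 0.1987]
ee_rot: [1.896, 1.841, 0.581]
force: [-0.2, 0.5, 0.1]
width: 0.648
gripper_force: 0.0
```

Request:
arm_command(
  targets=[
    [[0, 0, -0.02, 0, 0, 0], [0, 0, -0.03, 0, 0, 0], [0, 0, -0.03, 0, 0, 0], [0, 0, -0.03, 0, 0, 0], [0, 0, 0, 0, 0, 0], [0, 0, 0, 0, 0, 0]],
  ],
  jaw=0,
)

```text
clock: 12.52
position: [0.4768, -0.235, 0.2885]
ee_rot: [1.896, 1.841, 0.582]
force: [-0.2, -0.4, -0.3]
width: 0.049
gripper_force: 0.0
```

```bash
python3 st.py; python3 - <<'E'
from h import *
YT=np.cross(-N,YL)
ims=[]
for k in("wrist","scene","top"):
    p,P,Tc=cam(k);S=P.reshape(-1,3);S=S[np.isfinite(S[:,0])];S=S[np.linalg.norm(S-C,axis=1)<.11]
    d=S-C;q=np.c_[d@YL,d@YT,d@N]
    h=q[(q[:,2]>.002)&(q[:,2]<.012)&(np.hypot(q[:,0],q[:,1])<.026)];t=q[(q[:,2]>.036)&(q[:,2]<.05)&(np.hypot(q[:,0],q[:,1])<.03)]
    print(k,"top face",len(h),h.mean(0).round(4) if len(h) else 0,"tab top",len(t),t.mean(0).round(4) if len(t) else 0)
    for sg in(1,-1):
        a=q[(sg*q[:,0]>.045)&(sg*q[:,0]<.1)&(q[:,2]>-.05)&(q[:,2]<.03)&(abs(q[:,1])<.02)]
        if len(a):print(" arm",sg,len(a),a.mean(0).round(4),a.min(0).round(4),a.max(0).round(4))
    if k!="top":ims.append(p)
v=cv2.resize(ims[1][195:295,320:430],(440,400),interpolation=cv2.INTER_CUBIC)
cv2.imwrite("pics/d.png",np.hstack([ims[0][:,150:510],v])[...,::-1])
E
```

```text
axial 0.1393 lat xy tool 0.0001 0.0002 F tool [-0.4 -0.3  0.1] tq [-0.07  0.7  -0.01] q [-0.15 -0.03  0.7   2.23 -0.63  0.48  1.03] zerr [0.0011 0.0007 0.0007] 0.0 12.525
wrist top face 1957 [0.0033 0.0008 0.0069] tab top 602 [ 0.0006 -0.0028  0.0405]
 arm 1 679 [ 0.0658 -0.0024  0.0025] [ 0.0451 -0.0132 -0.0083] [0.0823 0.0081 0.0105]
 arm -1 251 [-0.063   0.     -0.0001] [-0.0823 -0.0068 -0.0089] [-0.045   0.0037  0.0083]
scene top face 202 [-0.0025  0.0004  0.0064] tab top 49 [-0.0001 -0.0017  0.0406]
 arm 1 17 [ 0.0552  0.0002 -0.0043] [ 0.0466 -0.0064 -0.0143] [0.0813 0.0033 0.0096]
 arm -1 55 [-0.0649 -0.0019  0.0007] [-0.0805 -0.0111 -0.0071] [-0.0454  0.0085  0.0094]
top top face 160 [0.006  0.0062 0.0056] tab top 34 [ 0.0034 -0.0017  0.039 ]
 arm 1 63 [ 0.0647 -0.001  -0.0001] [ 0.0457 -0.013  -0.0115] [0.0819 0.0085 0.0081]
 arm -1 6 [-0.0702  0.0068 -0.0005] [-0.0788  0.0033 -0.011 ] [-0.0477  0.0091  0.0033]
```

View pics/d.png

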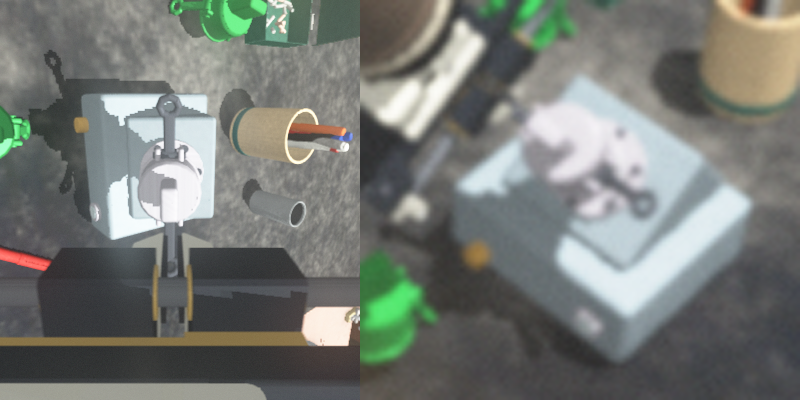

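The cap is fully on: its end face reads +6.5 mm and tab top +40 mm from the neck end. The rings are out at ±71 mm, at d-(168,104) on the left and (645,203) on the right. I'll push the left arm with closed fingers, the tool leaning 20° outward.

```bash
cat > sw.py <<'E'
from h import *
import sys
sg=int(sys.argv[1]);b=np.radians(float(sys.argv[2]))
YT=np.cross(-N,YL)
z2=np.array([-np.sin(b),-np.cos(b)]);x2=np.array([np.cos(b),-np.sin(b)])
def tcp(ph,s=.038):
    ph=np.radians(ph);d=np.array([np.sin(ph),-np.cos(ph)]);m=np.array([np.cos(ph),np.sin(ph)])
    return np.array([.030,-.017])+s*d+.003*m+.0095*x2-.019*z2
W=lambda q:C+sg*q[0]*YL+q[1]*N
zt=sg*z2[0]*YL+z2[1]*N;xt=sg*(sg*x2[0]*YL+x2[1]*N)
PH=[105,90,80,70,60,50,40,32,25,23]
def P(q):return pose(W(q),xt,np.cross(zt,xt))
if len(sys.argv)>3:
    T=cur();q0=tcp(105)+[.0,.02];n=int(sys.argv[3]);print("hover",P(q0).round(3).tolist());print(rows(T,P(q0),n))
q=[tcp(105)+[0,.02]]+[tcp(p) for p in PH]
for p,a,c in zip(PH,q,q[1:]):
    d=c-a;print(p,"dx",round(sg*(d@x2),4),"dz",round(d@z2,4))
T=cur();d=T[:3,3]-C;print("now lat,yT,ax",(sg*(d@YL)).round(4),(d@YT).round(4),(d@N).round(4),"ax axis",T[:3,:3].round(3).tolist())
v=np.array([sg*(d@YL),d@N]);pv=v-(.0095*x2-.019*z2)-[.03,-.017];print("phi est",np.degrees(np.arctan2(pv[0],-pv[1])),"s",np.linalg.norm(pv))
E
python3 sw.py 1 20 6
```

```text
hover [[0.224, 0.819, 0.529, 0.542], [0.933, -0.024, -0.358, -0.156], [-0.28, 0.574, -0.77, 0.199], [0.0, 0.0, 0.0, 1.0]]
(array([ 0.0161,  0.0001,  0.016 , -0.0001, -0.0582, -0.    ]), [[0.486, -0.219, 0.275], [0.496, -0.205, 0.261], [0.507, -0.191, 0.246], [0.518, -0.178, 0.231], [0.53, -0.166, 0.215], [0.542, -0.156, 0.199]])
105 dx 0.0068 dz 0.0188
90 dx 0.0053 dz 0.0084
80 dx 0.0022 dz 0.0063
70 dx 0.0011 dz 0.0066
60 dx -0.0001 dz 0.0066
50 dx -0.0012 dz 0.0065
40 dx -0.0023 dz 0.0062
32 dx -0.0026 dz 0.0046
25 dx -0.0028 dz 0.0037
23 dx -0.0009 dz 0.001
now lat,yT,ax -0.0002 -0.0004 0.1389 ax axis [[0.03, 0.819, 0.573], [1.0, -0.024, -0.017], [0.0, 0.573, -0.82]]
phi est -162.11803402861497 s 0.148444942471866
```

Request:
arm_command(
  targets=[
    [[0, 0, -0.012, 0, 0, 0], [0.0161, 0, 0.016, 0, -0.0582, 0], [0.0161, 0, 0.016, 0, -0.0582, 0], [0.0161, 0, 0.016, 0, -0.0582, 0], [0.0161, 0, 0.016, 0, -0.0582, 0], [0.0161, 0, 0.016, 0, -0.0582, 0], [0.0161, 0, 0.016, 0, -0.0582, 0], [0, 0, 0, 0, 0, 0], [0, 0, 0, 0, 0, 0]],
  ],
)

```text
clock: 13.8
position: [0.4994, -0.1879, 0.2367]
ee_rot: [1.904, 1.705, 0.305]
force: [0.3, 0.0, -0.1]
width: 0.002
gripper_force: 0.0
```

```bash
python3 st.py; python3 sw.py 1 20 4
```

```text
axial 0.0848 lat xy tool 0.0479 -0.0121 F tool [0.1 0.2 0.3] tq [0.2  0.63 0.02] q [-0.15  0.04  0.31  2.33  0.73  0.24 -0.63] zerr [-0.056  -0.2358  0.0015] 0.0 13.8
hover [[0.224, 0.819, 0.529, 0.542], [0.933, -0.024, -0.358, -0.156], [-0.28, 0.574, -0.77, 0.199], [0.0, 0.0, 0.0, 1.0]]
(array([ 0.0118,  0.0033,  0.0107, -0.0098, -0.0273,  0.0005]), [[0.51, -0.179, 0.227], [0.52, -0.171, 0.218], [0.531, -0.163, 0.209], [0.542, -0.156, 0.199]])
105 dx 0.0068 dz 0.0188
90 dx 0.0053 dz 0.0084
80 dx 0.0022 dz 0.0063
70 dx 0.0011 dz 0.0066
60 dx -0.0001 dz 0.0066
50 dx -0.0012 dz 0.0065
40 dx -0.0023 dz 0.0062
32 dx -0.0026 dz 0.0046
25 dx -0.0028 dz 0.0037
23 dx -0.0009 dz 0.001
now lat,yT,ax 0.0479 -0.0121 0.0848 ax axis [[0.165, 0.84, 0.517], [0.967, -0.035, -0.253], [-0.194, 0.542, -0.818]]
phi est 178.37506012256227 s 0.0872248372505124
```

```bash
sed -i 's/q0=tcp(105)+\[.0,.02\]/q0=tcp(105)+[.0,.03]/; s/\[tcp(105)+\[0,.02\]\]/[tcp(105)+[0,.03]]/' sw.py; python3 sw.py 1 14 6
```

```text
hover [[0.168, 0.819, 0.549, 0.535], [0.966, -0.024, -0.258, -0.157], [-0.198, 0.574, -0.795, 0.208], [0.0, 0.0, 0.0, 1.0]]
(array([ 0.0069,  0.0021,  0.0056, -0.0065, -0.0007, -0.    ]), [[0.505, -0.183, 0.232], [0.511, -0.178, 0.227], [0.517, -0.172, 0.222], [0.523, -0.167, 0.218], [0.529, -0.162, 0.213], [0.535, -0.157, 0.208]])
105 dx 0.0073 dz 0.0291
90 dx 0.0044 dz 0.0089
80 dx 0.0016 dz 0.0065
70 dx 0.0004 dz 0.0066
60 dx -0.0008 dz 0.0066
50 dx -0.0019 dz 0.0064
40 dx -0.003 dz 0.0059
32 dx -0.0031 dz 0.0043
25 dx -0.0032 dz 0.0034
23 dx -0.001 dz 0.0009
now lat,yT,ax 0.0479 -0.0121 0.0848 ax axis [[0.165, 0.84, 0.517], [0.967, -0.035, -0.253], [-0.194, 0.542, -0.818]]
phi est 177.2699331790961 s 0.08575469893938042
```

Request:
arm_command(
  targets=[
    [[0.0069, 0.0021, 0.0056, -0.0065, -0.0007, 0], [0.0069, 0.0021, 0.0056, -0.0065, -0.0007, 0], [0.0069, 0.0021, 0.0056, -0.0065, -0.0007, 0], [0.0069, 0.0021, 0.0056, -0.0065, -0.0007, 0], [0.0069, 0.0021, 0.0056, -0.0065, -0.0007, 0], [0.0069, 0.0021, 0.0056, -0.0065, -0.0007, 0], [0, 0, 0, 0, 0, 0], [0, 0, 0, 0, 0, 0]],
  ],
)

```text
clock: 14.8
position: [0.5347, -0.1574, 0.2092]
ee_rot: [1.876, 1.682, 0.332]
force: [-0.0, -0.1, 0.9]
width: 0.004
gripper_force: 0.0
```

```bash
python3 st.py; python3 sw.py 1 14 2|grep -v "^[0-9]"
```

```text
axial 0.0426 lat xy tool 0.0794 0.0003 F tool [-0.2  0.5 -0.7] tq [ 0.16  0.72 -0.07] q [-0.31  0.13  0.39  2.36  1.32  0.18 -1.31] zerr [-0.0237 -0.2422  0.025 ] 0.0 14.8
hover [[0.168, 0.819, 0.549, 0.535], [0.966, -0.024, -0.258, -0.157], [-0.198, 0.574, -0.795, 0.208], [0.0, 0.0, 0.0, 1.0]]
(array([ 0.0002, -0.0001,  0.0003,  0.0004,  0.0005, -0.0008]), [[0.535, -0.157, 0.209], [0.535, -0.157, 0.208]])
now lat,yT,ax 0.0794 0.0003 0.0426 ax axis [[0.169, 0.818, 0.55], [0.965, -0.026, -0.259], [-0.198, 0.575, -0.794]]
phi est 140.65393098824774 s 0.056152095772454114
```

Request:
arm_command(
  targets=[
    [[0.0037, 0, 0.0146, 0, 0, 0], [0.0036, 0, 0.0145, 0, 0, 0], [0.0022, 0, 0.0045, 0, 0, 0], [0.0022, 0, 0.0044, 0, 0, 0], [0.0016, 0, 0.0065, 0, 0, 0], [0, 0, 0, 0, 0, 0]],
  ],
)

```text
clock: 15.55
position: [0.5616, -0.1559, 0.1711]
ee_rot: [1.876, 1.682, 0.332]
force: [-0.5, 0.8, 1.1]
width: 0.002
gripper_force: 0.3
```

```bash
python3 st.py; python3 sw.py 1 14|grep -v "^[0-9]"
```

```text
axial -0.0041 lat xy tool 0.0817 0.0004 F tool [ 0.5  0.2 -1.3] tq [0.29 0.68 0.05] q [-0.18  0.26  0.25  2.34  1.88  0.18 -1.89] zerr [-0.0236 -0.242   0.025 ] 0.30461316884611733 15.55
now lat,yT,ax 0.0817 0.0004 -0.0041 ax axis [[0.169, 0.818, 0.55], [0.966, -0.026, -0.259], [-0.198, 0.575, -0.794]]
phi est 85.18776712161329 s 0.038029768491614366
```

Request:
arm_command(
  targets=[
    [[0.0004, 0, 0.0066, 0, 0, 0], [-0.0008, 0, 0.0066, 0, 0, 0], [-0.0019, 0, 0.0064, 0, 0, 0], [-0.003, 0, 0.0059, 0, 0, 0], [0, 0, 0, 0, 0, 0]],
  ],
)

```text
clock: 16.18
position: [0.5747, -0.1672, 0.1519]
ee_rot: [1.876, 1.683, 0.332]
force: [-0.8, 1.6, 0.2]
width: 0.006
gripper_force: 0.9
```

```bash
python3 st.py; python3 sw.py 1 14|grep -v "^[0-9]"
```

```text
axial -0.0275 lat xy tool 0.0708 0.0004 F tool [ 1.4 -0.6 -1. ] tq [0.6  0.63 0.27] q [-0.04  0.31  0.12  2.31  2.07  0.21 -2.06] zerr [-0.0235 -0.2415  0.0249] 0.9420367943675956 16.175
now lat,yT,ax 0.0708 0.0004 -0.0275 ax axis [[0.169, 0.818, 0.55], [0.966, -0.025, -0.259], [-0.198, 0.575, -0.794]]
phi est 45.377417615836805 s 0.03791075003281227
```

Request:
arm_command(
  targets=[
    [[-0.0031, 0, 0.0043, 0, 0, 0], [-0.0032, 0, 0.0034, 0, 0, 0], [-0.001, 0, 0.0009, 0, 0, 0], [0, 0, 0, 0, 0, 0]],
  ],
)

```text
clock: 16.68
position: [0.5784, -0.1765, 0.1464]
ee_rot: [1.875, 1.682, 0.332]
force: [1.3, 2.6, 1.4]
width: 0.001
gripper_force: 1.3
```

```bash
python3 st.py; python3 sw.py 1 14|grep -v "^[0-9]"
```

```text
axial -0.0343 lat xy tool 0.0616 0.0005 F tool [ 2.5  1.8 -1.1] tq [0.74 0.5  0.41] q [ 0.02  0.33  0.08  2.31  2.13  0.22 -2.1 ] zerr [-0.0233 -0.2418  0.0251] 1.3202112112412578 16.675
now lat,yT,ax 0.0616 0.0005 -0.0343 ax axis [[0.169, 0.818, 0.55], [0.966, -0.025, -0.259], [-0.198, 0.575, -0.794]]
phi est 28.029271183587664 s 0.037829827255493824
```

Request:
arm_command(
  targets=[
    [[-0.0015, 0, 0.0007, 0, 0, 0], [-0.0015, 0, 0.0006, 0, 0, 0], [0, 0, 0, 0, 0, 0]],
  ],
)

```text
clock: 17.05
position: [0.5785, -0.1795, 0.1459]
ee_rot: [1.875, 1.683, 0.332]
force: [1.6, 5.0, 0.3]
width: 0.006
gripper_force: 1.7
```

```bash
python3 st.py; python3 sw.py 1 14|grep -v "^[0-9]"
```

```text
axial -0.0348 lat xy tool 0.0586 0.0004 F tool [ 5.   1.4 -0.6] tq [0.97 0.49 0.61] q [ 0.03  0.33  0.07  2.3   2.14  0.22 -2.1 ] zerr [-0.0234 -0.2415  0.025 ] 1.7066018457671817 17.05
now lat,yT,ax 0.0586 0.0004 -0.0348 ax axis [[0.168, 0.818, 0.55], [0.966, -0.025, -0.258], [-0.198, 0.575, -0.794]]
phi est 23.539012397413465 s 0.037064041936765706
```

Request:
arm_command(
  targets=[
    [[-0.0015, 0, 0.0005, 0, 0, 0], [-0.0015, 0, 0.0005, 0, 0, 0], [0, 0, 0, 0, 0, 0]],
  ],
)

```text
clock: 17.42
position: [0.5788, -0.1809, 0.1454]
ee_rot: [1.874, 1.687, 0.334]
force: [2.5, 7.9, 0.0]
width: 0.003
gripper_force: 3.8
```

```bash
python3 st.py; python3 - <<'E'
from h import *
YT=np.cross(-N,YL);ims=[]
for k in("top","scene","wrist"):
    p,P,Tc=cam(k);d=P-C;q=np.dstack([d@YL,d@YT,d@N]);m=np.nan_to_num((q[...,0]>.036)&(q[...,0]<.075)&(abs(q[...,1])<.013)&(q[...,2]<-.02)&(q[...,2]>-.075))
    a=q[m];print(k,len(a),a.mean(0).round(4) if len(a) else 0)
    ims.append(p)
cv2.imwrite("pics/e.png",np.hstack([cv2.resize(ims[0][150:250,340:440],(400,400),interpolation=3),ims[2][:,130:530]])[...,::-1])
E
```

```text
axial -0.0354 lat xy tool 0.0572 0.0004 F tool [ 8.1  1.8 -0.7] tq [1.8  0.35 1.21] q [ 0.04  0.34  0.07  2.3   2.15  0.21 -2.11] zerr [-0.0231 -0.2387  0.0243] 3.774909875719459 17.425
top 1 [ 0.0441  0.0078 -0.0688]
scene 14 [ 0.051   0.0049 -0.0251]
wrist 963 [ 0.066   0.0001 -0.0405]
```

View pics/e.png

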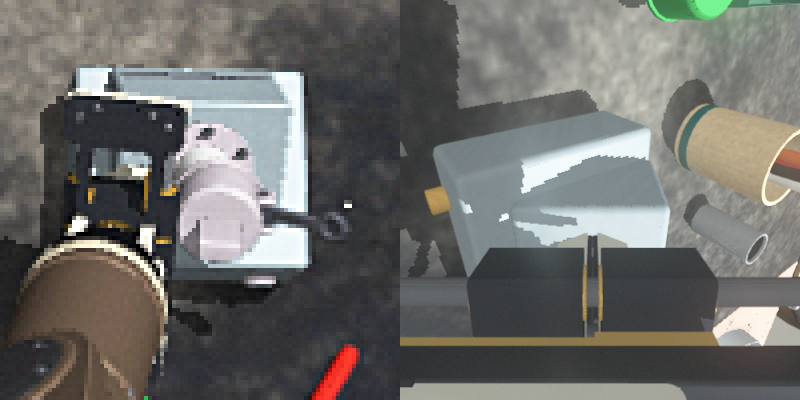

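The top crop shows the fingers beside the cap on the left at (120,180) and the right arm still open at (330,225). The arm is meeting its stop, so I press a little further to be sure.

Request:
arm_command(
  targets=[
    [[-0.002, 0, 0.0005, 0, 0, 0], [-0.002, 0, 0.0005, 0, 0, 0], [0, 0, 0, 0, 0, 0]],
  ],
)

```text
clock: 17.95
position: [0.579, -0.1821, 0.1449]
ee_rot: [1.873, 1.692, 0.338]
force: [2.7, 15.9, -1.8]
width: 0.004
gripper_force: 7.0
```

```bash
python3 st.py
```

```text
axial -0.036 lat xy tool 0.056 0.0003 F tool [16.2  0.8 -1. ] tq [3.08 0.27 2.1 ] q [ 0.06  0.34  0.06  2.3   2.16  0.21 -2.11] zerr [-0.0228 -0.234   0.023 ] 7.03318237705389 17.95
```

Request:
arm_command(
  targets=[
    [[0.008, 0, 0, 0, 0, 0], [0.008, 0, -0.01, 0, 0, 0], [0.004, 0, -0.025, 0, 0, 0], [0, 0, -0.03, 0, 0, 0], [0, 0, -0.03, 0, 0, 0], [0, 0, -0.03, 0, 0, 0], [0, 0, -0.03, 0, 0, 0], [0, 0, 0, 0, 0, 0]],
  ],
)

```text
clock: 18.95
position: [0.5043, -0.1331, 0.2563]
ee_rot: [1.872, 1.675, 0.328]
force: [0.7, 0.1, 0.2]
width: 0.008
gripper_force: 0.0
```

```bash
python3 st.py; cat > look.py <<'E'
from h import *
import sys
YT=np.cross(-N,YL)
for k in("top","scene","wrist"):
    p,P,Tc=cam(k);d=P-C;q=np.dstack([d@YL,d@YT,d@N])
    for sg in(1,-1):
        m=np.nan_to_num((sg*q[...,0]>.032)&(sg*q[...,0]<.1)&(abs(q[...,1])<.013)&(q[...,2]<.03)&(q[...,2]>-.073))
        a=q[m]
        if len(a)>5:
            b=np.c_[sg*a[:,0],a[:,2]];f=b[b[:,1]<.02];l=np.polyfit(f[:,1],f[:,0],1)
            print(k,sg,len(a),a.mean(0).round(4),b.min(0).round(3),b.max(0).round(3),"phi fit",np.degrees(np.arctan(-l[0])).round(1))
    t=q[(abs(q[...,2]-.041)<.006)&(np.hypot(q[...,0],q[...,1])<.025)];f=q[(abs(q[...,2]-.007)<.006)&(np.hypot(q[...,0],q[...,1])<.025)]
    print(k,"tab",len(t),t.mean(0).round(4) if len(t) else 0,"face",np.median(f[:,2]).round(4) if len(f) else 0)
    cv2.imwrite(f"pics/{sys.argv[1]}_{k}.png",p[...,::-1])
E
python3 look.py f; python3 - <<'E'
from h import *
T1=pose(C+N*.15-YL*.03,YL,np.cross(-N,YL))
print(rows(cur(),T1,8))
E
```

```text
axial 0.0989 lat xy tool 0.1028 0.0018 F tool [0.2 0.7 0.2] tq [ 0.2   0.68 -0.  ] q [-0.47 -0.03  0.42  2.36  0.99  0.37 -1.02] zerr [-0.0215 -0.2496  0.029 ] 0.0 18.95
top 1 50 [ 0.0396  0.0022 -0.0379] [ 0.032 -0.067] [ 0.05  -0.008] phi fit 14.7
top -1 92 [-0.0564  0.0028  0.0032] [ 0.033 -0.015] [0.079 0.019] phi fit -57.9
top tab 55 [ 0.0046 -0.0059  0.04  ] face 0.008
scene -1 73 [-0.0567  0.0024  0.0063] [ 0.033 -0.014] [0.078 0.02 ] phi fit -58.6
scene tab 51 [ 0.006  -0.0073  0.0414] face 0.0086
wrist 1 659 [ 0.0424 -0.0017 -0.0411] [ 0.033 -0.069] [ 0.052 -0.009] phi fit 16.5
wrist -1 112 [-0.0616  0.0014  0.009 ] [0.056 0.005] [0.072 0.012] phi fit -55.5
wrist tab 0 0 face 0
(array([-0.0174, -0.0001, -0.0042,  0.0003,  0.0318,  0.0001]), [[0.499, -0.149, 0.261], [0.494, -0.165, 0.268], [0.489, -0.181, 0.274], [0.485, -0.197, 0.279], [0.481, -0.214, 0.284], [0.477, -0.231, 0.289], [0.473, -0.248, 0.293], [0.47, -0.265, 0.297]])
```

View pics/f_wrist.png

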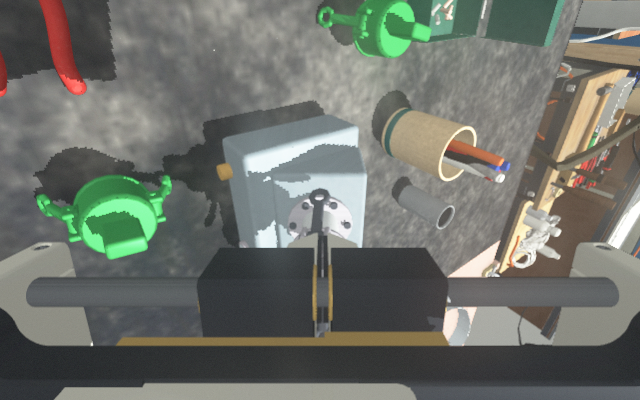

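Wrist view: the left arm is folded down at (320,215). Depth says the cap is tilted about 5° towards the left arm, within its side play. I'll press its right shoulder down to square it, then swing the right arm.

Request:
arm_command(
  targets=[
    [[-0.0174, 0, -0.0042, 0, 0.0318, 0], [-0.0174, 0, -0.0042, 0, 0.0318, 0], [-0.0174, 0, -0.0042, 0, 0.0318, 0], [-0.0174, 0, -0.0042, 0, 0.0318, 0], [-0.0174, 0, -0.0042, 0, 0.0318, 0], [-0.0174, 0, -0.0042, 0, 0.0318, 0], [-0.0174, 0, -0.0042, 0, 0.0318, 0], [-0.0144, 0, -0.0042, 0, 0.0318, 0], [0, 0, 0, 0, 0, 0], [0, 0, 0, 0, 0, 0]],
  ],
)

```text
clock: 20.35
position: [0.4709, -0.2608, 0.2978]
ee_rot: [1.893, 1.843, 0.582]
force: [0.7, 1.1, -0.3]
width: 0.003
gripper_force: 0.0
```

```bash
python3 st.py; python3 look.py g; python3 - <<'E'
from h import *
T1=pose(C+N*.05-YL*.027,YL,np.cross(-N,YL))
print(rows(cur(),T1,6))
E
```

```text
axial 0.15 lat xy tool -0.0258 0.0014 F tool [1.1 0.4 0.6] tq [-0.05  0.7   0.03] q [-0.87 -0.34  1.27  2.21  0.16  0.47  0.33] zerr [0.0016 0.0001 0.0012] 0.0 20.35
top 1 59 [ 0.0407  0.0013 -0.0412] [ 0.033 -0.069] [ 0.05  -0.007] phi fit 14.0
top -1 57 [-0.0496  0.0043 -0.0001] [ 0.032 -0.013] [0.075 0.017] phi fit -58.6
top tab 57 [ 0.0043 -0.0061  0.0396] face 0.0081
scene -1 73 [-0.0564  0.0023  0.006 ] [ 0.032 -0.017] [0.078 0.019] phi fit -58.9
scene tab 31 [ 0.0001 -0.0074  0.0414] face 0.009
wrist 1 392 [ 0.0408 -0.001  -0.0353] [ 0.032 -0.069] [ 0.052 -0.006] phi fit 15.2
wrist -1 515 [-0.0496  0.0017  0.003 ] [ 0.032 -0.011] [0.068 0.014] phi fit -61.6
wrist tab 648 [ 0.0062 -0.0079  0.0416] face 0.0099
(array([-0.0002, -0.0003,  0.0167,  0.0003, -0.0001,  0.0006]), [[0.48, -0.261, 0.284], [0.49, -0.262, 0.27], [0.499, -0.262, 0.257], [0.508, -0.263, 0.243], [0.518, -0.263, 0.229], [0.527, -0.264, 0.215]])
```

Request:
arm_command(
  targets=[
    [[0, 0.001, 0.0167, 0, 0, 0], [0, 0.001, 0.0167, 0, 0, 0], [0, 0.001, 0.0167, 0, 0, 0], [0, 0.001, 0.0167, 0, 0, 0], [0, 0.001, 0.0167, 0, 0, 0], [0, 0.001, 0.0167, 0, 0, 0], [0, 0, 0.006, 0, 0, 0], [0, 0, 0.006, 0, 0, 0], [0, 0, 0.003, 0, 0, 0], [0, 0, 0, 0, 0, 0]],
  ],
)

```text
clock: 21.75
position: [0.4924, -0.2253, 0.2615]
ee_rot: [1.885, 1.814, 0.555]
force: [0.2, 0.0, 0.1]
width: 0.01
gripper_force: 0.0
```

```bash
python3 st.py
```

```text
axial 0.1085 lat xy tool 0.0103 -0.0027 F tool [0.  0.2 0. ] tq [0.01 0.75 0.01] q [-1.11 -0.44  1.32  2.3   0.77  0.42 -0.35] zerr [ 0.0092 -0.0344  0.008 ] 0.0 21.75
```

The arm has drifted into an awkward elbow pose at the joint limits of q2 and q3. I'll go to a vertical tool to free it, and push the right arm from above.

```bash
python3 - <<'E'
from h import *
T1=pose([.56,-.31,.28],YL,[1,-.03,0])
print(rows(cur(),T1,8))
E
```

```text
(array([-0.0103,  0.0092,  0.0011,  0.078 ,  0.0042, -0.001 ]), [[0.5, -0.236, 0.266], [0.508, -0.246, 0.27], [0.516, -0.257, 0.274], [0.525, -0.268, 0.277], [0.533, -0.278, 0.279], [0.542, -0.289, 0.28], [0.551, -0.299, 0.28], [0.56, -0.31, 0.28]])
```

Request:
arm_command(
  targets=[
    [[-0.0103, 0.0092, 0.0011, 0.078, 0.0042, -0.001], [-0.0103, 0.0092, 0.0011, 0.078, 0.0042, -0.001], [-0.0103, 0.0092, 0.0011, 0.078, 0.0042, -0.001], [-0.0103, 0.0092, 0.0011, 0.078, 0.0042, -0.001], [-0.0103, 0.0092, 0.0011, 0.078, 0.0042, -0.001], [-0.0103, 0.0092, 0.0011, 0.078, 0.0042, -0.001], [-0.0103, 0.0092, 0.0011, 0.078, 0.0042, -0.001], [-0.0103, 0.0092, 0.0011, 0.078, 0.0042, -0.001], [0, 0, 0, 0, 0, 0]],
  ],
)

```text
clock: 22.88
position: [0.4329, -0.2354, 0.3586]
ee_rot: [2.185, 2.094, 0.039]
force: [-0.6, -0.1, 0.0]
width: 0.006
gripper_force: 0.0
```

```bash
python3 st.py; python3 look.py h; python3 -c "
from h import *
print(cur().round(3))"
```

```text
axial 0.2219 lat xy tool -0.0016 0.0046 F tool [-0.1 -0.6 -0.1] tq [0.   0.11 0.03] q [-1.32 -0.44  1.32  1.85  0.5   1.33 -0.15] zerr [-0.4755 -0.0478 -0.174 ] 0.0 22.875
top 1 62 [ 0.0403  0.001  -0.0399] [ 0.032 -0.071] [ 0.05  -0.007] phi fit 14.6
top tab 56 [ 0.0047 -0.006   0.0397] face 0.0082
scene -1 72 [-0.0569  0.002   0.0062] [ 0.032 -0.016] [0.079 0.018] phi fit -58.4
scene tab 52 [ 0.0064 -0.0074  0.041 ] face 0.009
wrist 1 390 [ 0.041 -0.    -0.036] [ 0.032 -0.069] [ 0.052 -0.006] phi fit 15.2
wrist -1 555 [-0.0561  0.0026  0.0061] [ 0.032 -0.01 ] [0.079 0.019] phi fit -62.0
wrist tab 456 [ 0.0065 -0.0067  0.0411] face 0.01
[[ 0.046  0.994  0.097  0.432]
 [ 0.997 -0.04  -0.065 -0.236]
 [-0.061  0.1   -0.993  0.358]
 [ 0.     0.     0.     1.   ]]
```

```bash
python3 - <<'E'
from h import *
a=np.radians(15);y=np.array([np.cos(a),np.sin(a),0]);x=np.array([-np.sin(a),np.cos(a),0])
T1=pose([.48,.12,.33],x,y);print(rows(cur(),T1,9))
T2=pose([.72,.19,.28],x,y);print(rows(T1,T2,6))
E
```

```text
(array([ 0.0391,  0.0088,  0.0021,  0.01  ,  0.0084, -0.0338]), [[0.443, -0.197, 0.354], [0.452, -0.158, 0.35], [0.461, -0.119, 0.347], [0.467, -0.08, 0.344], [0.473, -0.04, 0.341], [0.476, -0.0, 0.338], [0.479, 0.04, 0.335], [0.48, 0.08, 0.332], [0.48, 0.12, 0.33]])
(array([0.0009, 0.0417, 0.0083, 0.    , 0.    , 0.    ]), [[0.52, 0.132, 0.322], [0.56, 0.143, 0.313], [0.6, 0.155, 0.305], [0.64, 0.167, 0.297], [0.68, 0.178, 0.288], [0.72, 0.19, 0.28]])
```

Request:
arm_command(
  targets=[
    [[0.0391, 0.0088, 0.0021, 0.01, 0.0084, -0.0338], [0.0391, 0.0088, 0.0021, 0.01, 0.0084, -0.0338], [0.0391, 0.0088, 0.0021, 0.01, 0.0084, -0.0338], [0.0391, 0.0088, 0.0021, 0.01, 0.0084, -0.0338], [0.0391, 0.0088, 0.0021, 0.01, 0.0084, -0.0338], [0.0391, 0.0088, 0.0021, 0.01, 0.0084, -0.0338], [0.0391, 0.0088, 0.0021, 0.01, 0.0084, -0.0338], [0.0391, 0.0088, 0.0021, 0.01, 0.0084, -0.0338], [0.0391, 0.0088, 0.0021, 0.01, 0.0084, -0.0338]],
  ],
)

```text
clock: 24.15
position: [0.4439, 0.1175, 0.3449]
ee_rot: [1.897, 2.474, 0.037]
force: [0.8, 0.8, 0.6]
width: 0.005
gripper_force: 0.0
```

```bash
python3 st.py; python3 -c "
from h import *
print(cur().round(3))"
```

```text
axial 0.2105 lat xy tool 0.3515 -0.0029 F tool [ 0.6  1.  -0.6] tq [-0.15  0.03 -0.03] q [-2.07 -0.44  1.32  1.88  0.45  1.37 -0.6 ] zerr [-0.5399  0.0212 -0.1803] 0.0 24.15
[[-0.259  0.965  0.033  0.444]
 [ 0.966  0.259  0.004  0.118]
 [-0.005  0.033 -0.999  0.345]
 [ 0.     0.     0.     1.   ]]
```

Request:
arm_command(
  targets=[
    [[0, 0.0417, 0.0083, 0, 0, 0], [0, 0.0417, 0.0083, 0, 0, 0], [0, 0.0417, 0.0083, 0, 0, 0], [0, 0.0417, 0.0083, 0, 0, 0]],
  ],
)

```text
clock: 24.65
position: [0.4912, 0.1281, 0.3707]
ee_rot: [1.854, 2.412, 0.174]
force: [0.1, -0.5, -0.2]
width: 0.003
gripper_force: 0.0
```

```bash
python3 st.py; python3 -c "
from h import *
print(cur().round(3))"
```

```text
axial 0.2046 lat xy tool 0.3636 0.0504 F tool [-0.5 -0.1  0.2] tq [-0.1   0.18  0.01] q [-2.08 -0.44  1.32  1.82  0.51  1.33 -0.6 ] zerr [-0.4296  0.0501 -0.1699] 0.0 24.65
[[-0.257  0.956  0.144  0.491]
 [ 0.966  0.255  0.033  0.128]
 [-0.005  0.147 -0.989  0.371]
 [ 0.     0.     0.     1.   ]]
```

The arm is stuck in clamped joints. I'll identify the kinematics from the logged poses, so that I can plan the way out rather than guess.

```bash
cat > kin.py <<'E'
import numpy as np
from scipy.spatial.transform import Rotation as R
from scipy.optimize import least_squares
import itertools
Q=np.array([[-1.32,.434,.025,1.573,-.012,1.134,-.075],[-.80,.38,.45,1.78,-.19,1.03,-.44],[-.67,-.04,1.22,2.24,-.60,.47,1.02],[-.662,-.006,1.266,2.227,-.694,.505,1.132],[-.434,.212,1.119,2.261,-1.188,.563,1.573],[-.34,.26,1.01,2.26,-1.29,.56,1.65],[.03,.25,.54,2.24,-1.31,.42,1.65],[-.15,-.03,.70,2.23,-.63,.48,1.03],[.06,.34,.06,2.3,2.16,.21,-2.11],[-.87,-.34,1.27,2.21,.16,.47,.33],[-1.32,-.44,1.32,1.85,.5,1.33,-.15],[-2.08,-.44,1.32,1.82,.51,1.33,-.60]])
PP=np.array([[.2164,.5858,.2449],[.527,.2069,.2206],[.4879,-.2279,.2779],[.4883,-.2387,.2789],[.5135,-.2366,.236],[.525,-.2371,.2191],[.5397,-.2375,.1986],[.4768,-.235,.2885],[.579,-.1821,.1449],[.4709,-.2608,.2978],[.4329,-.2354,.3586],[.4912,.1281,.3707]])
RV=np.array([[-.5529,-3.0924,.0025],[-2.392,-2.036,-.001],[1.899,1.862,.577],[1.898,1.861,.579],[1.896,1.841,.581],[1.897,1.84,.581],[1.897,1.838,.585],[1.896,1.841,.582],[1.873,1.692,.338],[1.893,1.843,.582],[2.185,2.094,.039],[1.854,2.412,.174]])
def fk(q,p,s):
    M=R.from_rotvec([0,0,p[0]]);x=np.array([0.,0,p[1]])
    off=[np.array([p[2],p[3],0]),np.array([p[4],p[5],p[6]]),np.array([p[7],p[8],0]),np.array([p[9],p[10],p[11]]),np.zeros(3),np.array([p[12],p[13],p[14]])]
    for i in range(7):
        M=M*R.from_rotvec(s[i]*q[i]*np.eye(3)[2 if i%2==0 else 1])
        if i<6:
            x=x+M.apply(off[i])
    # tool offset
    x=x+M.apply([p[15],p[16],p[17]])
    return x,M*R.from_rotvec([0,0,p[18]])*R.from_rotvec([p[19],p[20],0])
def res(p,s):
    o=[]
    for q,x,r in zip(Q,PP,RV):
        a,M=fk(q,p,s);o+=[(a-x),.3*(M.inv()*R.from_rotvec(r)).as_rotvec()]
    return np.concatenate(o)
if __name__=="__main__":
    best=None
    for s3,s5,s7 in itertools.product([1,-1],repeat=3):
        s=[-1,1,s3,1,s5,1,s7]
        for y in(0,np.pi/2,np.pi,-np.pi/2):
            p0=np.zeros(21);p0[1]=.3;p0[6]=.4;p0[11]=.4;p0[17]=.25;p0[18]=y;p0[0]=-.1
            f=least_squares(res,p0,args=(s,),loss="soft_l1",f_scale=.02,max_nfev=60)
            if best is None or f.cost<best[0]:best=(f.cost,s,f.x)
    print(best[0],best[1],best[2].round(3))
    r=res(best[2],best[1]).reshape(-1,6);print(np.abs(r).max(0).round(4),np.linalg.norm(r[:,:3],axis=1).round(4))
    np.savez("kin",p=best[2],s=best[1])
E
time python3 kin.py
```

```text
2.859970505388656e-05 [-1, 1, -1, 1, -1, 1, -1] [ 1.000e-03  2.670e-01  1.000e-03  6.230e-01 -1.000e-03 -6.590e-01
  5.500e-01  5.000e-03 -3.750e-01 -5.000e-03  3.590e-01  4.220e-01
  0.000e+00 -1.000e-03 -7.730e-01 -2.000e-03 -1.000e-03  1.118e+00
  1.570e+00 -2.000e-03 -2.000e-03]
[0.0015 0.0023 0.0016 0.0012 0.0016 0.0017] [0.0014 0.0015 0.0015 0.0013 0.001  0.0027 0.0018 0.0023 0.0011 0.0015
 0.0009 0.0008]
real	2m3.206s
user	2m3.162s
sys	0m0.263s
```

Fit is good to about 2 mm. Now a test of which IK rule reproduces the logged moves.

```bash
cat > ik.py <<'E'
import numpy as np
from scipy.spatial.transform import Rotation as R
from kin import fk
K=np.load("kin.npz");p,s=K["p"],K["s"]
LO=np.array([-2.62,-.44,-1.27,.08,-1.32,.12,-2.74]);HI=np.array([2.62,2.09,1.32,2.57,4.46,2,2.74])
VM=np.array([2.22,2.22,3.01,3.01,3.14,3.14,3.14])*.7/8
def err(q,x,M):
    a,m=fk(q,p,s);return np.r_[x-a,(M*m.inv()).as_rotvec()]
def jac(q):
    a,m=fk(q,p,s);J=np.zeros((6,7))
    for i in range(7):
        d=q.copy();d[i]+=1e-5;b,n=fk(d,p,s);J[:3,i]=(b-a)/1e-5;J[3:,i]=(n*m.inv()).as_rotvec()/1e-5
    return J
def solve(q,x,M,lam,mode,it=12):
    q0=q.copy();q=q.copy()
    for _ in range(it):
        e=err(q,x,M)
        if np.linalg.norm(e)<1e-5:break
        J=jac(q);free=np.ones(7,bool)
        for k in range(3):
            Jf=J[:,free];dq=np.zeros(7);dq[free]=Jf.T@np.linalg.solve(Jf@Jf.T+lam*np.eye(6),e)
            bad=free&(((q+dq)>HI)|((q+dq)<LO))
            if mode=="clip" or not bad.any():break
            free&=~bad
        q=np.clip(q+dq,LO,HI)
    d=q-q0;f=np.max(np.abs(d)/VM)
    return q0+d/max(f,1)
def run(q,rws,lam=1e-4,mode="clip",cmd=True):
    x,M=fk(q,p,s)
    for r in rws:
        x=x+M.apply(r[:3]);M=M*R.from_rotvec(r[3:])
        q=solve(q,x,M,lam,mode);x,M=fk(q,p,s)
    return q
if __name__=="__main__":
    q0=np.array([-1.32,.434,.025,1.573,-.012,1.134,-.075])
    qc=np.array([-.80,.38,.45,1.78,-.19,1.03,-.44])
    q10=np.array([-.87,-.34,1.27,2.21,.16,.47,.33])
    q11=np.array([-1.32,-.44,1.32,1.85,.5,1.33,-.15])
    A=[[-.0377,.0041,.0018,0,0,.0983]]*14
    B=[[0,0,-.039,0,0,0]]*1+[[-.0319,.0007,-.0016,-.0437,.0031,-.0098]]*14
    Cc=[[0,.001,.0167,0,0,0]]*6+[[0,0,.006,0,0,0]]*2+[[0,0,.003,0,0,0]]
    D=[[.0391,.0088,.0021,.01,.0084,-.0338]]*9
    for lam in(1e-6,1e-3,1e-2):
        for mode in("clip","act"):
            print(lam,mode)
            for q,r,t in((q0,A,"-.8 .38 .45 1.78 -.19 1.03 -.44"),(qc,B,"-.67 -.04 1.22 2.24 -.6 .47 1.02"),(q10,Cc,"-1.11 -.44 1.32 2.3 .77 .42 -.35"),(q11,D,"-2.07 -.44 1.32 1.88 .45 1.37 -.6")):
                print("  ",run(q,r,lam,mode).round(2),"| real",t)
E
time python3 ik.py; python3 -c "
from cell import arm;print(arm.observe()['joints'])"
```

```text
1e-06 clip
   [-0.8   0.38  0.45  1.78 -0.19  1.03 -0.44] | real -.8 .38 .45 1.78 -.19 1.03 -.44
   [-0.65 -0.04  1.2   2.24 -0.59  0.47  1.01] | real -.67 -.04 1.22 2.24 -.6 .47 1.02
   [-1.5  -0.35  1.32  2.25  0.43  0.23  0.11] | real -1.11 -.44 1.32 2.3 .77 .42 -.35
   [-2.27 -0.44  1.32  1.81  0.53  1.42 -0.63] | real -2.07 -.44 1.32 1.88 .45 1.37 -.6
1e-06 act
   [-0.8   0.38  0.45  1.78 -0.19  1.03 -0.44] | real -.8 .38 .45 1.78 -.19 1.03 -.44
   [-0.65 -0.04  1.2   2.24 -0.59  0.47  1.01] | real -.67 -.04 1.22 2.24 -.6 .47 1.02
   [-1.08 -0.42  1.3   2.3   0.68  0.41 -0.26] | real -1.11 -.44 1.32 2.3 .77 .42 -.35
   [-2.06 -0.43  1.32  1.87  0.43  1.39 -0.58] | real -2.07 -.44 1.32 1.88 .45 1.37 -.6
0.001 clip
   [-0.8   0.38  0.45  1.78 -0.19  1.03 -0.44] | real -.8 .38 .45 1.78 -.19 1.03 -.44
   [-0.69 -0.05  1.24  2.24 -0.58  0.46  1.01] | real -.67 -.04 1.22 2.24 -.6 .47 1.02
   [-1.49 -0.34  1.32  2.25  0.42  0.23  0.12] | real -1.11 -.44 1.32 2.3 .77 .42 -.35
   [-2.27 -0.44  1.32  1.82  0.53  1.42 -0.63] | real -2.07 -.44 1.32 1.88 .45 1.37 -.6
0.001 act
   [-0.8   0.3
[... 478 characters left out ...]
 real -.67 -.04 1.22 2.24 -.6 .47 1.02
   [-1.35 -0.32  1.32  2.26  0.33  0.26  0.18] | real -1.11 -.44 1.32 2.3 .77 .42 -.35
   [-2.23 -0.44  1.32  1.82  0.5   1.41 -0.61] | real -2.07 -.44 1.32 1.88 .45 1.37 -.6
0.01 act
   [-0.8   0.38  0.45  1.78 -0.19  1.03 -0.44] | real -.8 .38 .45 1.78 -.19 1.03 -.44
   [-0.8  -0.12  1.31  2.24 -0.42  0.43  0.86] | real -.67 -.04 1.22 2.24 -.6 .47 1.02
   [-1.1  -0.44  1.32  2.3   0.69  0.42 -0.26] | real -1.11 -.44 1.32 2.3 .77 .42 -.35
   [-2.06 -0.44  1.32  1.87  0.44  1.39 -0.58] | real -2.07 -.44 1.32 1.88 .45 1.37 -.6
[-2.07820517 -0.43781676  1.31757898  1.82138145  0.51407573  1.32848571
 -0.59647428]
real	0m10.445s
user	0m10.731s
sys	0m0.233s
```

The solver is identified: damped least squares with an active set. Now a quick random search for a safe route to a good posture for the right-hand push.

```bash
cat > plan.py <<'E'
import numpy as np,time,sys
from scipy.spatial.transform import Rotation as R
from scipy.linalg import logm,expm
import ik
p,s=ik.p,ik.s;LO,HI,VM=ik.LO,ik.HI,ik.VM
off=[np.array(v,float) for v in([p[2],p[3],0],[p[4],p[5],p[6]],[p[7],p[8],0],[p[9],p[10],p[11]],[0,0,0],[p[12],p[13],p[14]],[p[15],p[16],p[17]])]
E=(R.from_rotvec([0,0,p[18]])*R.from_rotvec([p[19],p[20],0])).as_matrix();B=R.from_rotvec([0,0,p[0]]).as_matrix()
def fkj(q):
    M=B;x=np.array([0,0,p[1]]);ax=[];pt=[]
    for i in range(7):
        c,n=np.cos(s[i]*q[i]),np.sin(s[i]*q[i])
        ax.append(s[i]*M[:,2 if i%2==0 else 1]);pt.append(x)
        M=M@(np.array([[c,-n,0],[n,c,0],[0,0,1]]) if i%2==0 else np.array([[c,0,n],[0,1,0],[-n,0,c]]))
        x=x+M@off[i]
    ax=np.array(ax);J=np.vstack([np.cross(ax,x-np.array(pt)).T,ax.T])
    return x,M@E,J
def rv(M):
    w=np.array([M[2,1]-M[1,2],M[0,2]-M[2,0],M[1,0]-M[0,1]])/2;n=np.linalg.norm(w);a=np.arctan2(n,(np.trace(M)-1)/2)
    return w*(a/n if n>1e-9 else 1)
def step(q0,x,M,lam=5e-4):
    q=q0.copy()
    for _ in range(8):
        a,m,J=fkj(q);e=np.r_[x-a,rv(M@m.T)]
        if np.linalg.norm(e)<2e-5:break
        free=np.ones(7,bool)
        for k in range(4):
            Jf=J[:,free];dq=np.zeros(7);dq[free]=Jf.T@np.linalg.solve(Jf@Jf.T+lam*np.eye(6),e)
            bad=free&(((q+dq)>HI)|((q+dq)<LO))
            if not bad.any():break
            free&=~bad
        q=np.clip(q+dq,LO,HI)
    d=q-q0;return q0+d/max(np.max(np.abs(d)/VM),1)
def go(q,row,n):
    Rr=R.from_rotvec(row[3:]).as_matrix();z=[]
    for _ in range(n):
        x,M,_j=fkj(q);q=step(q,x+M@row[:3],M@Rr);z.append(fkj(q)[0])
    return q,np.array(z)
def to(q,T1,tries=2):
    out=[];path=[]
    for k in range(tries):
        x,M,_=fkj(q);T0=np.eye(4);T0[:3,:3]=M;T0[:3,3]=x
        d=np.linalg.inv(T0)@T1;w=rv(d[:3,:3]);n=int(np.ceil(max(np.linalg.norm(d[:3,3])/.04,np.linalg.norm(w)/.14,1)))
        n=min(n,20);D=expm(np.real(logm(d))/n);row=np.r_[D[:3,3],rv(D[:3,:3])].round(4)
        q,z=go(q,row,n);out.append((row,n));path.append(z)
        x,M,_=fkj(q)
        if np.linalg.norm(x-T1[:3,3])<.003 and np.linalg.norm(rv(M.T@T1[:3,:3]))<.02:break
    return q,out,np.vstack(path)
N=np.array([-.5733,.017,.819]);N/=np.linalg.norm(N);YL=np.array([.0297,.9996,0]);C=np.array([.5565,-.2375,.1742]);YT=np.cross(-N,YL)
def sweeppose(ph,b,dl,sg=-1,up=0,S=.038):
    b=np.radians(b);z2=np.array([-np.sin(b),-np.cos(b)]);x2=np.array([np.cos(b),-np.sin(b)]);ph=np.radians(ph)
    d=np.array([np.sin(ph),-np.cos(ph)]);m=np.array([np.cos(ph),np.sin(ph)])
    c=np.array([.03,-.017])+S*d+.003*m+.0095*x2
    zt=sg*z2[0]*YL+z2[1]*N;xt=sg*(sg*x2[0]*YL+x2[1]*N)
    Rd=R.from_rotvec(np.radians(dl)*YL).as_matrix();zt=Rd@zt;xt=Rd@xt
    T=np.eye(4);T[:3,:3]=np.c_[xt,np.cross(zt,xt),zt];T[:3,3]=C+sg*c[0]*YL+c[1]*N-.019*zt+up*N;return T
def sweep(q,b,dl):
    mx=0;marg=9
    for ph in(115,105,95,85,75,65,55,45,35,25,18):
        T=sweeppose(ph,b,dl);
        for k in range(2):q=step(q,T[:3,3],T[:3,:3])
        x,M,_=fkj(q);mx=max(mx,np.linalg.norm(x-T[:3,3])+.05*np.linalg.norm(rv(M.T@T[:3,:3])));marg=min(marg,(q-LO).min(),(HI-q).min())
    return mx,marg,q
if __name__=="__main__":
    q0=np.array([-2.0782,-.4378,1.3176,1.8214,.5141,1.3285,-.5965])
    g=np.random.default_rng(int(sys.argv[1]));t=time.time();best=[]
    cnt=0
    while time.time()-t<70:
        cnt+=1;q=q0.copy();plan=[];ok=True;rowsn=0
        for w in range(g.integers(1,4)):
            be=np.radians(g.uniform(-35,65));r=g.uniform(.36,.75);z=g.uniform(.3,.45);ya=be+np.radians(g.uniform(-50,50));pi=np.radians(g.uniform(-25,40))
            y=np.array([np.cos(ya),np.sin(ya),0]);zt=-np.array([0,0,1])*np.cos(pi)+y*np.sin(pi);x=np.array([-np.sin(ya),np.cos(ya),0])
            T=np.eye(4);T[:3,:3]=np.c_[x,np.cross(zt,x),zt];T[:3,3]=[r*np.cos(be),r*np.sin(be),z]
            q,o,pa=to(q,T);plan+=o
            if pa[:,2].min()<.25:ok=False;break
        if not ok:continue
        for b in(0,12):
            for dl in(0,12,25,35):
                T=sweeppose(108,b,dl,up=.09);qq,o,pa=to(q,T)
                if pa[:,2].min()<.24:continue
                x,M,_=fkj(qq)
                if np.linalg.norm(x-T[:3,3])>.004:continue
                T=sweeppose(115,b,dl,up=.02);q3,o2,_=to(qq,T)
                mx,mg,qe=sweep(q3,b,dl)
                n=sum(k for _,k in plan+o+o2)
                if mx<.002 and n<90:best.append((n+dl*.5-100*min(mg,.1),n,b,dl,mg,mx,plan+o+o2,q3,qe))
    best.sort(key=lambda v:v[0]);print(cnt,len(best))
    for v in best[:3]:
        print(v[1:4],"margin",round(v[4],3),"err",round(v[5],4),"hov",v[7].round(2),"end",v[8].round(2))
    for r,n in best[0][6]:print(n,r.tolist())
E
(python3 plan.py 1 >p1 & python3 plan.py 2 >p2 & python3 plan.py 3 >p3 & wait); cat p1 p2 p3
```

```text
22 36
(29, 0, 12) margin 0.416 err 0.0 hov [ 0.11  0.33  0.56  1.99 -0.69  0.65  1.1 ] end [ 0.13  0.45  0.47  1.98 -0.82  0.54  1.17]
(29, 12, 12) margin 0.324 err 0.0 hov [ 0.2   0.44  0.64  1.88 -0.88  0.96  1.34] end [ 0.2   0.55  0.57  1.88 -1.    0.86  1.39]
(32, 0, 12) margin 0.356 err 0.0 hov [-0.04  0.37  0.78  2.   -0.81  0.7   1.22] end [-0.    0.48  0.67  1.99 -0.96  0.61  1.3 ]
7 [-0.0273, -0.0218, -0.016, -0.0584, 0.0056, -0.0122]
2 [-0.0229, -0.0192, -0.0152, -0.0542, -0.0031, -0.0127]
7 [0.0219, 0.0106, 0.0257, 0.0233, 0.0067, -0.015]
11 [-0.0374, -0.0063, 0.0011, -0.0019, -0.0172, 0.0418]
2 [0.0012, 0.0068, 0.0324, 0.0002, 0.0, -0.0001]
21 37
(30, 0, 12) margin 0.27 err 0.0 hov [-0.13  0.4   0.91  2.   -0.89  0.75  1.29] end [-0.09  0.52  0.8   2.   -1.05  0.67  1.37]
(29, 0, 25) margin 0.432 err 0.0 hov [-0.15  0.5   0.91  1.82 -0.62  0.95  1.  ] end [-0.13  0.61  0.83  1.81 -0.72  0.87  1.01]
(30, 12, 25) margin 0.462 err 0.0 hov [ 0.03  0.58  0.87  1.71 -0.77  1.2   1.16] end [ 0.02  0.68  0.82  1.71 -0.86  1.12  1.17]
7 [-0.0313, 0.0181, 0.0134, -0.0342, -0.0058,
[... 281 characters left out ...]
.001, 0.0068, 0.0322, 0.0, -0.0, 0.0]
21 39
(26, 0, 12) margin 0.275 err 0.0 hov [-0.12  0.4   0.9   2.   -0.88  0.75  1.29] end [-0.08  0.52  0.79  2.   -1.04  0.66  1.37]
(26, 12, 12) margin 0.199 err 0.0 hov [ 0.05  0.51  0.89  1.89 -1.    1.06  1.45] end [ 0.05  0.61  0.81  1.89 -1.12  0.98  1.49]
(27, 0, 12) margin 0.278 err 0.0 hov [-0.12  0.4   0.9   2.   -0.88  0.75  1.29] end [-0.08  0.52  0.79  2.   -1.04  0.66  1.36]
9 [-0.0376, -0.0074, -0.0017, -0.0172, -0.0221, 0.0958]
5 [0.0352, -0.0086, -0.0138, 0.1174, 0.0007, -0.0297]
1 [0.0099, 0.0012, -0.0018, 0.0259, 0.0052, -0.0103]
9 [-0.0311, 0.0153, 0.0196, -0.0733, 0.0033, -0.0505]
2 [0.0006, 0.007, 0.0325, -0.0004, 0.0001, -0.0003]
```

Request:
arm_command(
  targets=[
    [[-0.0273, -0.0218, -0.016, -0.0584, 0.0056, -0.0122], [-0.0273, -0.0218, -0.016, -0.0584, 0.0056, -0.0122], [-0.0273, -0.0218, -0.016, -0.0584, 0.0056, -0.0122], [-0.0273, -0.0218, -0.016, -0.0584, 0.0056, -0.0122], [-0.0273, -0.0218, -0.016, -0.0584, 0.0056, -0.0122], [-0.0273, -0.0218, -0.016, -0.0584, 0.0056, -0.0122], [-0.0273, -0.0218, -0.016, -0.0584, 0.0056, -0.0122], [-0.0229, -0.0192, -0.0152, -0.0542, -0.0031, -0.0127], [-0.0229, -0.0192, -0.0152, -0.0542, -0.0031, -0.0127]],
  ],
)

```text
clock: 25.78
position: [0.3798, -0.1001, 0.427]
ee_rot: [1.584, 2.268, 0.634]
force: [0.7, -0.2, -0.3]
width: 0.008
gripper_force: 0.0
```

Request:
arm_command(
  targets=[
    [[0.0219, 0.0106, 0.0257, 0.0233, 0.0067, -0.015], [0.0219, 0.0106, 0.0257, 0.0233, 0.0067, -0.015], [0.0219, 0.0106, 0.0257, 0.0233, 0.0067, -0.015], [0.0219, 0.0106, 0.0257, 0.0233, 0.0067, -0.015], [0.0219, 0.0106, 0.0257, 0.0233, 0.0067, -0.015], [0.0219, 0.0106, 0.0257, 0.0233, 0.0067, -0.015], [0.0219, 0.0106, 0.0257, 0.0233, 0.0067, -0.015], [0, 0, 0, 0, 0, 0]],
  ],
)

```text
clock: 26.78
position: [0.4555, 0.1018, 0.2986]
ee_rot: [1.522, 2.482, 0.47]
force: [-0.1, -0.4, -0.4]
width: 0.003
gripper_force: 0.0
```

```bash
cat > nx.py <<'E'
from plan import *
from cell import arm
st=arm.observe();q=np.array(st["joints"]);print(st["clock"],q.round(2),st["position"].round(3),fkj(q)[0].round(3))
for b,dl in((0,0),(10,0),(0,12),(12,12)):
    T=sweeppose(108,b,dl,up=.09);qq,o,pa=to(q,T);T=sweeppose(115,b,dl,up=.02);q3,o2,_=to(qq,T);mx,mg,qe=sweep(q3,b,dl)
    print(b,dl,"minz",pa[:,2].min().round(3),"err",round(mx,4),"marg",round(mg,2),q3.round(2),qe.round(2))
    for r,n in o+o2:print("  ",n,r.tolist())
E
python3 nx.py
```

```text
26.775 [-0.45 -0.08  0.16  2.14 -0.08  0.71  0.23] [0.455 0.102 0.299] [0.457 0.102 0.3  ]
0 0 minz 0.261 err 0.0 marg 0.0 [ 0.13  0.31  0.61  2.15 -1.23  0.56  1.68] [ 0.56  0.41 -0.03  2.12 -1.32  0.28  1.74]
   11 [-0.0375, -0.0071, 0.0007, -0.021, -0.0216, 0.0402]
   2 [0.0011, 0.0001, 0.0327, -0.0002, -0.0002, 0.0002]
10 0 minz 0.26 err 0.0 marg 0.01 [ 0.2   0.41  0.7   2.05 -1.22  0.88  1.73] [ 0.38  0.48  0.36  2.04 -1.31  0.69  1.79]
   11 [-0.0376, -0.0074, -0.0022, -0.0244, -0.0061, 0.0382]
   2 [-0.0048, 0.0001, 0.0324, 0.0, 0.0, -0.0002]
0 12 minz 0.263 err 0.0 marg 0.41 [ 0.12  0.33  0.56  1.98 -0.69  0.64  1.1 ] [ 0.14  0.45  0.46  1.98 -0.82  0.53  1.17]
   11 [-0.0376, -0.0065, 0.001, -0.0024, -0.0173, 0.0422]
   2 [0.0008, 0.007, 0.0321, 0.0001, 0.0001, -0.0001]
12 12 minz 0.261 err 0.0 marg 0.33 [ 0.21  0.44  0.63  1.88 -0.88  0.95  1.34] [ 0.2   0.54  0.56  1.88 -0.99  0.86  1.39]
   11 [-0.0379, -0.0066, -0.0025, -0.0068, 0.0014, 0.0416]
   2 [-0.0056, 0.0068, 0.0316, 0.0002, 0.0001, 0.0002]
```

Request:
arm_command(
  targets=[
    [[-0.0379, -0.0066, -0.0025, -0.0068, 0.0014, 0.0416], [-0.0379, -0.0066, -0.0025, -0.0068, 0.0014, 0.0416], [-0.0379, -0.0066, -0.0025, -0.0068, 0.0014, 0.0416], [-0.0379, -0.0066, -0.0025, -0.0068, 0.0014, 0.0416], [-0.0379, -0.0066, -0.0025, -0.0068, 0.0014, 0.0416], [-0.0379, -0.0066, -0.0025, -0.0068, 0.0014, 0.0416], [-0.0379, -0.0066, -0.0025, -0.0068, 0.0014, 0.0416], [-0.0379, -0.0066, -0.0025, -0.0068, 0.0014, 0.0416], [-0.0379, -0.0066, -0.0025, -0.0068, 0.0014, 0.0416], [-0.0379, -0.0066, -0.0025, -0.0068, 0.0014, 0.0416]],
  ],
)

```text
clock: 28.02
position: [0.498, -0.281, 0.2679]
ee_rot: [2.018, 2.121, 0.625]
force: [0.4, -0.2, -0.4]
width: 0.006
gripper_force: 0.0
```

Request:
arm_command(
  targets=[
    [[-0.0379, -0.0066, -0.0025, -0.0068, 0.0014, 0.0416], [0, 0, 0, 0, 0, 0], [0, 0, 0, 0, 0, 0]],
  ],
)

```text
clock: 28.4
position: [0.4942, -0.3167, 0.2606]
ee_rot: [2.063, 2.082, 0.639]
force: [1.0, -0.1, 0.4]
width: 0.005
gripper_force: 0.0
```

```bash
cat > nx2.py <<'E'
from plan import *
from cell import arm
import sys
from scipy.spatial.transform import Rotation as R
b,dl=12,12
st=arm.observe();T=np.eye(4);T[:3,:3]=R.from_rotvec(st["ee_rot"]).as_matrix();T[:3,3]=st["position"]
print(st["clock"],st["joints"].round(2),"F tool",(T[:3,:3].T@st["force"]).round(1),"tq",st["ft_torque"].round(2))
G=sweeppose(115,b,dl,up=.02);d=T[:3,3]-C;print("rot err",rv(T[:3,:3].T@G[:3,:3]).round(4),"lat,YT,ax",np.round([d@YL,d@YT,d@N],4))
tip=T[:3,3]+.019*T[:3,2];dd=tip+.0095*T[:3,0]-C;v=np.array([-(dd@YL)-.03,dd@N+.017]);print("corner phi",np.degrees(np.arctan2(v[0],-v[1])).round(1),"s",np.linalg.norm(v).round(4),"YT",(dd@YT).round(4))
prev=T[:3,3]
for name,G in[("hov",sweeppose(115,b,dl,up=.02))]+[(ph,sweeppose(ph,b,dl)) for ph in(115,105,95,85,75,65,55,45,35,25,20)]:
    print(name,"to-go",(T[:3,:3].T@(G[:3,3]-T[:3,3])).round(4),"inc",(T[:3,:3].T@(G[:3,3]-prev)).round(4));prev=G[:3,3]
E
python3 nx2.py; python3 look.py k | grep -v "^top"
```

```text
28.4 [ 0.19  0.33  0.7   1.88 -0.78  1.03  1.28] F tool [-0.1  1.1  0. ] tq [-0.32  0.52 -0.  ]
rot err [ 0.0012 -0.0006 -0.0038] lat,YT,ax [-0.081   0.0005  0.1051]
corner phi 160.4 s 0.1124 YT -0.0029
hov to-go [-0.009   0.0172  0.0645] inc [-0.009   0.0172  0.0645]
115 to-go [-0.0131  0.0214  0.0836] inc [-0.0041  0.0042  0.0191]
105 to-go [-0.017   0.0226  0.0889] inc [-0.0039  0.0013  0.0052]
95 to-go [-0.0199  0.024   0.0947] inc [-0.0029  0.0013  0.0058]
85 to-go [-0.0218  0.0253  0.1009] inc [-0.0019  0.0014  0.0062]
75 to-go [-0.0225  0.0267  0.1074] inc [-0.0007  0.0014  0.0065]
65 to-go [-0.0221  0.028   0.1139] inc [0.0004 0.0013 0.0065]
55 to-go [-0.0205  0.0293  0.1202] inc [0.0016 0.0012 0.0063]
45 to-go [-0.0178  0.0304  0.1262] inc [0.0027 0.0011 0.006 ]
35 to-go [-0.0141  0.0313  0.1316] inc [0.0037 0.0009 0.0054]
25 to-go [-0.0096  0.0321  0.1364] inc [0.0046 0.0008 0.0047]
20 to-go [-0.007   0.0324  0.1384] inc [0.0026 0.0003 0.0021]
scene tab 0 0 face 0
wrist 1 125 [ 0.0383  0.0048 -0.0226] [ 0.032 -0.065] [ 0.052 -0.006] phi fit 14.3
wrist -1 1035 [-0.0564  0.0021  0.0062] [ 0.032 -0.018] [0.08  0.019] phi fit -61.2
wrist tab 928 [ 0.0045 -0.0072  0.0414] face 0.01
```

View pics/k_wrist.png

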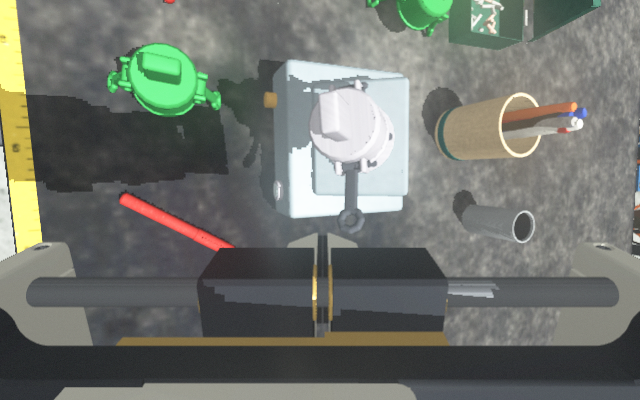

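Wrist view: the right ring is at (350,218) and its arm at (352,190), still open. The cap leans slightly, with its right side about 3 mm high. I'll press its right shoulder first.

```bash
cat > sh.py <<'E'
from plan import *
from cell import arm
st=arm.observe();q=np.array(st["joints"]);M=R.from_rotvec(st["ee_rot"]).as_matrix();x=np.array(st["position"])
print(st["clock"],q.round(2),"F tool",(M.T@st["force"]).round(1),"F along N",(st["force"]@N).round(1))
for a in(.04,.02,.012,.006):
    tip=C-.027*YL+.002*YT+a*N;g=tip-.019*M[:,2]
    print(a,"to-go",(M.T@(g-x)).round(4))
print("-N in tool",(M.T@-N).round(3)); d=x+.019*M[:,2]-C;print("tip lat,YT,ax",np.round([d@YL,d@YT,d@N],4))
E
python3 sh.py
```

```text
28.55 [ 0.19  0.33  0.69  1.88 -0.78  1.03  1.28] F tool [0.7 0.2 0.5] F along N -0.4
0.04 to-go [0.0383 0.0142 0.054 ]
0.02 to-go [0.0342 0.0184 0.0731]
0.012 to-go [0.0326 0.02   0.0808]
0.006 to-go [0.0313 0.0213 0.0865]
-N in tool [-0.205  0.207  0.957]
tip lat,YT,ax [-0.0757 -0.0028  0.0867]
```

Request:
arm_command(
  targets=[
    [[0.0096, 0.0035, 0.0135, 0, 0, 0], [0.0096, 0.0035, 0.0135, 0, 0, 0], [0.0096, 0.0035, 0.0135, 0, 0, 0], [0.0095, 0.0037, 0.0135, 0, 0, 0], [-0.002, 0.002, 0.0095, 0, 0, 0], [-0.0021, 0.0022, 0.0096, 0, 0, 0], [-0.0008, 0.0008, 0.0038, 0, 0, 0], [-0.0008, 0.0008, 0.0038, 0, 0, 0], [0, 0, 0, 0, 0, 0]],
  ],
)

```text
clock: 29.68
position: [0.5426, -0.2694, 0.2017]
ee_rot: [2.064, 2.082, 0.639]
force: [-0.9, 0.9, 0.4]
width: 0.002
gripper_force: 0.0
```

```bash
python3 sh.py | grep -v to-go
```

```text
29.675 [ 0.13  0.41  0.63  1.94 -0.89  0.89  1.3 ] F tool [ 1.  -0.7 -0.6] F along N 0.9
-N in tool [-0.203  0.208  0.957]
tip lat,YT,ax [-0.0284  0.0013  0.0117]
```

Request:
arm_command(
  targets=[
    [[-0.0004, 0.0004, 0.0019, 0, 0, 0], [-0.0004, 0.0004, 0.0019, 0, 0, 0], [-0.0004, 0.0004, 0.0019, 0, 0, 0], [0, 0, 0, 0, 0, 0]],
  ],
)

```text
clock: 30.18
position: [0.5463, -0.271, 0.1978]
ee_rot: [2.063, 2.079, 0.638]
force: [-3.0, -3.0, 6.0]
width: 0.004
gripper_force: 3.7
```

```bash
python3 sh.py | grep -v to-go
```

```text
30.175 [ 0.13  0.42  0.62  1.94 -0.9   0.88  1.3 ] F tool [-1.7 -0.3 -7.2] F along N 6.7
-N in tool [-0.201  0.206  0.958]
tip lat,YT,ax [-0.0299  0.0022  0.0065]
```

Request:
arm_command(
  targets=[
    [[0, 0.0004, 0.0019, 0, 0, 0], [0, 0.0004, 0.0019, 0, 0, 0], [0, 0, 0, 0, 0, 0]],
  ],
)

```text
clock: 30.55
position: [0.5477, -0.2715, 0.1963]
ee_rot: [2.063, 2.077, 0.639]
force: [-15.0, -3.5, 22.9]
width: 0.006
gripper_force: 13.8
```

```bash
python3 sh.py | grep -v to-go; python3 look.py l
```

```text
30.55 [ 0.13  0.42  0.62  1.94 -0.91  0.88  1.31] F tool [  1.7  -4.7 -27.2] F along N 27.3
-N in tool [-0.2    0.205  0.958]
tip lat,YT,ax [-0.0303  0.0025  0.0044]
top 1 71 [ 0.0438 -0.0011 -0.0372] [ 0.032 -0.067] [ 0.058 -0.007] phi fit 22.4
top tab 55 [-0.0006 -0.0012  0.039 ] face 0.006
scene -1 42 [-0.0668  0.0025  0.0011] [ 0.053 -0.005] [0.078 0.006] phi fit -61.2
scene tab 0 0 face 0
wrist 1 861 [ 0.0424 -0.0016 -0.0284] [ 0.032 -0.062] [ 0.059 -0.005] phi fit 22.4
wrist -1 74 [-0.0765  0.001   0.0041] [0.075 0.001] [0.079 0.007] phi fit -22.7
wrist tab 2068 [ 0.0007 -0.0026  0.0405] face 0.0076
```

Pressed square: tab is back on axis and the face at +6–7 mm. Backing off, then the right ring.

Request:
arm_command(
  targets=[
    [[0, -0.003, -0.012, 0, 0, 0], [-0.01, -0.003, -0.015, 0, 0, 0], [-0.02, -0.002, -0.01, 0, 0, 0], [-0.015, 0, 0, 0, 0, 0], [0, 0, 0, 0, 0, 0], [0, 0, 0, 0, 0, 0]],
  ],
)

```text
clock: 31.45
position: [0.5288, -0.3188, 0.2146]
ee_rot: [2.064, 2.084, 0.639]
force: [-0.1, 0.3, 0.5]
width: 0.003
gripper_force: 0.0
```

```bash
python3 nx2.py; python3 look.py m
```

```text
31.45 [ 0.21  0.43  0.65  1.87 -0.87  0.97  1.34] F tool [ 0.4  0.1 -0.4] tq [-0.31  0.49  0.06]
rot err [-0.0001 -0.0022 -0.0036] lat,YT,ax [-0.0821  0.0025  0.0476]
corner phi 141.2 s 0.0621 YT -0.0009
hov to-go [0.0037 0.0033 0.0101] inc [0.0037 0.0033 0.0101]
115 to-go [-0.0004  0.0075  0.0293] inc [-0.0041  0.0042  0.0191]
105 to-go [-0.0043  0.0088  0.0345] inc [-0.0039  0.0013  0.0052]
95 to-go [-0.0073  0.0101  0.0403] inc [-0.0029  0.0013  0.0058]
85 to-go [-0.0092  0.0115  0.0465] inc [-0.0019  0.0014  0.0062]
75 to-go [-0.0099  0.0129  0.053 ] inc [-0.0007  0.0014  0.0065]
65 to-go [-0.0095  0.0142  0.0595] inc [0.0004 0.0013 0.0065]
55 to-go [-0.0079  0.0155  0.0658] inc [0.0016 0.0012 0.0063]
45 to-go [-0.0052  0.0166  0.0718] inc [0.0027 0.0011 0.006 ]
35 to-go [-0.0016  0.0175  0.0772] inc [0.0037 0.001  0.0055]
25 to-go [0.003  0.0183 0.082 ] inc [0.0046 0.0008 0.0048]
20 to-go [0.0056 0.0186 0.084 ] inc [0.0026 0.0003 0.0021]
top 1 65 [ 0.0431 -0.0023 -0.0398] [ 0.032 -0.067] [ 0.055 -0.008] phi fit 21.0
top -1 95 [-0.0552  0.0023 -0.0044] [ 0.032 -0.016] [0.081 0.009] phi fit -64.3
top tab 54 [ 0.0005 -0.0013  0.0388] face 0.0055
scene tab 35 [ 0.0065 -0.002   0.0408] face 0.0068
wrist 1 218 [ 0.0394  0.001  -0.0221] [ 0.032 -0.064] [ 0.057 -0.006] phi fit 20.2
wrist -1 1422 [-0.0534  0.0015 -0.003 ] [ 0.032 -0.021] [0.077 0.009] phi fit -66.9
wrist tab 1632 [ 0.0005 -0.0021  0.0403] face 0.007
```

The cap stays square. Now the right sweep.

Request:
arm_command(
  targets=[
    [[0, 0.0037, 0.0146, 0, 0, 0], [-0.0004, 0.0038, 0.0147, 0, 0, 0], [-0.0039, 0.0013, 0.0052, 0, 0, 0], [-0.0029, 0.0013, 0.0058, 0, 0, 0], [-0.0019, 0.0014, 0.0062, 0, 0, 0], [-0.0007, 0.0014, 0.0065, 0, 0, 0], [0, 0, 0, 0, 0, 0]],
  ],
)

```text
clock: 32.48
position: [0.5619, -0.3191, 0.1703]
ee_rot: [2.063, 2.083, 0.639]
force: [0.1, 0.6, 2.1]
width: 0.007
gripper_force: 0.4
```

```bash
python3 nx2.py|grep -v "^[1h0-9][0-9o]* *to-go\|^[0-9]* to-go\|hov"
```

```text
32.475 [ 0.23  0.52  0.6   1.86 -0.95  0.92  1.39] F tool [ 1.   0.9 -1.7] tq [-0.21  0.46  0.06]
rot err [ 0.0006 -0.0009 -0.0036] lat,YT,ax [-0.0814  0.0042 -0.0077]
corner phi 79.8 s 0.0388 YT 0.0008
```

Request:
arm_command(
  targets=[
    [[0.0004, 0.0013, 0.0065, 0, 0, 0], [0.0016, 0.0012, 0.0063, 0, 0, 0], [0.0027, 0.0011, 0.006, 0, 0, 0], [0.0037, 0.001, 0.0055, 0, 0, 0], [0, 0, 0, 0, 0, 0]],
  ],
)

```text
clock: 33.1
position: [0.5752, -0.3059, 0.1519]
ee_rot: [2.063, 2.083, 0.639]
force: [-0.1, -0.6, 0.6]
width: 0.006
gripper_force: 0.6
```

```bash
python3 nx2.py|grep -v "to-go"
```

```text
33.1 [ 0.21  0.55  0.58  1.87 -0.99  0.88  1.4 ] F tool [-0.5  0.2 -0.7] tq [-0.61  0.56 -0.13]
rot err [ 0.0006 -0.0011 -0.0033] lat,YT,ax [-0.0678  0.0042 -0.0302]
corner phi 39.8 s 0.0383 YT 0.0008
```

Request:
arm_command(
  targets=[
    [[0.0046, 0.0008, 0.0048, 0, 0, 0], [0.0026, 0.0003, 0.0021, 0, 0, 0], [0.0015, 0.0001, 0.0006, 0, 0, 0], [0, 0, 0, 0, 0, 0]],
  ],
)

```text
clock: 33.6
position: [0.5785, -0.2978, 0.1478]
ee_rot: [2.063, 2.08, 0.636]
force: [-1.6, -7.0, -1.4]
width: 0.004
gripper_force: 2.7
```

```bash
python3 nx2.py|grep -v "to-go"; python3 look.py n
```

```text
33.6 [ 0.2   0.54  0.57  1.88 -1.    0.86  1.39] F tool [-7.  -1.8 -0.7] tq [-1.65  0.76 -0.51]
rot err [ 0.0013  0.0019 -0.0043] lat,YT,ax [-0.0596  0.0043 -0.0353]
corner phi 25.4 s 0.0382 YT 0.0009
top 1 70 [ 0.0437 -0.0011 -0.0369] [ 0.032 -0.065] [ 0.058 -0.006] phi fit 21.4
top -1 67 [-0.0432  0.0025 -0.0247] [ 0.032 -0.065] [0.06  0.029] phi fit 14.2
top tab 56 [-0.0018 -0.0008  0.0387] face 0.0058Traceback (most recent call last):
  File "look.py", line 10, in <module>
    b=np.c_[sg*a[:,0],a[:,2]];f=b[b[:,1]<.02];l=np.polyfit(f[:,1],f[:,0],1)
                                                ~~~~~~~~~~^^^^^^^^^^^^^^^^^
    raise TypeError("expected non-empty vector for x")
TypeError: expected non-empty vector for x
```

Request:
arm_command(
  targets=[
    [[0.0015, 0, 0.0004, 0, 0, 0], [0.0015, 0, 0.0004, 0, 0, 0], [0.001, 0, 0.0002, 0, 0, 0], [0, 0, 0, 0, 0, 0]],
  ],
)

```text
clock: 34.2
position: [0.5785, -0.2968, 0.1479]
ee_rot: [2.064, 2.075, 0.631]
force: [0.3, -12.8, -3.2]
width: 0.011
gripper_force: 5.2
```

```bash
sed -i 's/if len(a)>5:/if len(a)>5 and (a[:,2]<.02).sum()>3:/' look.py; python3 nx2.py|grep -v "to-go"
```

```text
34.2 [ 0.19  0.54  0.58  1.89 -1.    0.85  1.39] F tool [-13.1  -0.6   0.6] tq [-3.13  0.85 -1.17]
rot err [ 0.0024  0.0073 -0.0058] lat,YT,ax [-0.0587  0.0044 -0.0351]
corner phi 24.3 s 0.0378 YT 0.001
```

Firm stop at 13 N. Backing off outward and looking.

Request:
arm_command(
  targets=[
    [[-0.008, 0, 0, 0, 0, 0], [-0.01, -0.002, -0.01, 0, 0, 0], [-0.005, -0.005, -0.025, 0, 0, 0], [0, -0.006, -0.03, 0, 0, 0], [0, -0.006, -0.03, 0, 0, 0], [0, -0.006, -0.03, 0, 0, 0], [0, 0, 0, 0, 0, 0]],
  ],
)

```text
clock: 35.08
position: [0.5069, -0.341, 0.2492]
ee_rot: [2.062, 2.077, 0.639]
force: [0.7, -1.0, -0.3]
width: 0.005
gripper_force: 0.0
```

```bash
python3 nx2.py|grep -v "to-go"; python3 look.py o; python3 - <<'E'
import cv2,numpy as np
a=cv2.imread("pics/o_wrist.png")[20:260,200:440];b=cv2.imread("pics/o_top.png")[150:250,340:440]
cv2.imwrite("pics/o.png",np.hstack([cv2.resize(i,(400,400),interpolation=3) for i in(a,b)]))
E
```

```text
35.075 [ 0.24  0.39  0.68  1.84 -0.82  1.04  1.33] F tool [-1.   0.5  0.4] tq [-0.33  0.49 -0.04]
rot err [ 0.0049  0.0024 -0.0048] lat,YT,ax [-0.1049  0.0049  0.0881]
corner phi 145.2 s 0.1081 YT 0.0016
top 1 62 [ 0.0431 -0.0018 -0.0392] [ 0.033 -0.068] [ 0.055 -0.007] phi fit 20.6
top -1 38 [-0.0431  0.0023 -0.0366] [ 0.033 -0.068] [ 0.057 -0.008] phi fit 19.7
top tab 53 [ 0.0004 -0.0013  0.0389] face 0.0055
scene tab 45 [ 0.0034 -0.002   0.0406] face 0.0065
wrist 1 111 [ 0.038   0.0029 -0.0175] [ 0.032 -0.064] [ 0.056 -0.006] phi fit 20.3
wrist -1 601 [-0.0417  0.001  -0.036 ] [ 0.032 -0.066] [ 0.054 -0.006] phi fit 19.5
wrist tab 1106 [ 0.0002 -0.0021  0.0404] face 0.007
```

View pics/o.png

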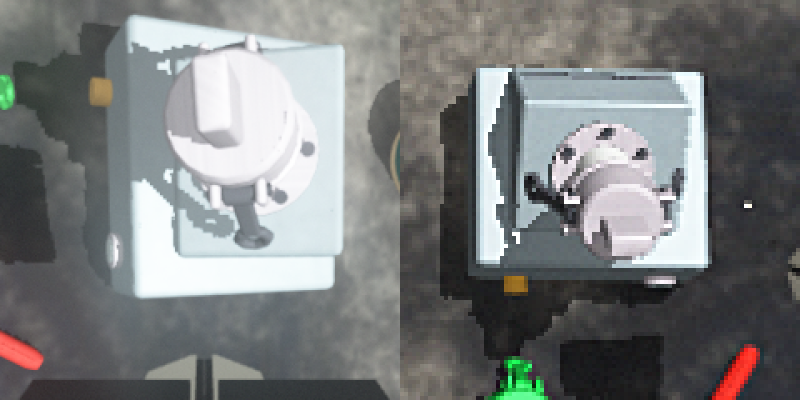

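The cap sits square, with both arms folded down alike at o-(250,225) and (535,190)/(680,185). Depth extents match θ = 0 on both sides (tip about 55–57 mm out, 68 mm down). Handing in.

```bash
python3 -c "
from cell import arm
print(arm.sign_off())"
```

```text
the job is handed in; nothing more can be done
None
```

The dust cap is fully on the neck with both cam arms swung down to their stops, left then right, and the gripper is clear. After the left arm went down the cap tilted a few degrees, so I pressed it square before swinging the right arm. The job was handed in at about 35 s; no verdict came back.

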